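Load the photometer's filter standards and clamp its cover

ROBOT

A 6-joint arm with a two-finger parallel gripper is mounted at the origin on a cart in front of the work surface, level with it; the furniture and walls round the work are solid. World frame = base frame: x ahead of the robot, y to its left, z up, the work surface at z = 0. Lengths are in m, angles in rad, forces in N, time in s.
With the tool pointing down it reaches from about 0.275 to 0.75 m from the base axis. Payload 10.2 kg.
Tool frame: the origin (TCP) lies midway between the tips of the shut fingers; the grasp point (between the pads) lies 19 mm behind it; z points along the fingers, y is the line along which they close (so a half turn about z gives the same grasp; the last joint's range is limited). The gripper opens to 85 mm and grips with 20 to 120 N. Pads are 22 mm wide; open, the fingers measure 114 mm over their backs; the gripper's body (76 mm by 85 mm) begins 54 mm behind the grasp point. The pads swing forward as they close: fully open they stand 13 mm farther back than shut.
Start: joints at [-1.326, 0.313, 1.498, -0, 1.331, -0.223], TCP at [0.237, -0.469, 0.231] pointing down, gripper open.
Joint ranges: [-2.94, 2.94], [-0.97, 2.17], [0.19, 2.56], [-1.23, 4.37], [0.02, 3.11], [-2.88, 2.88]. Speed limits (rad/s): [2.39, 2.39, 3.01, 3.14, 3.14, 3.14].

INTERFACE

Orientations are given as a unit quaternion [w, x, y, z].
In Python, from bench import manip gives the robot as it stands.
- The arm moves only by the shell command python3 -m pendant 'ROWS' [FORCE]. ROWS is a JSON object of lists of equal length, an entry for each row: "dr": the turn, a rotation vector about the tool's x, y, z as a fraction of full scale, a list of three; "xyz": the shift along the tool's x, y, z as a fraction of full scale, a list of three; "fingers": the opening, from 0 (shut) to 1 (fully open). A call has 1 to 8 rows; each row is the pose to reach, as a shift and turn from the pose commanded when the call began, along the tool's axes at that moment; what a row does not reach only later rows make up. Full scale, the value 1, is 30 cm for a shift and 45 degrees for a turn. A row lasts 1/12 s, in which the tool goes at most 41.7 mm and 7.16 degrees, less where a joint would pass 70% of its speed; a pose out of reach is approached as far as the arm can. A call with a number of a shift or a turn outside -1 to 1 is refused whole. A call with a gripper value outside its range is refused whole. The fingers move at their own pace and stop on an object; FORCE is the grip in N (left out, the last holds). Time passes only in rows, so rows that repeat a pose let the fingers close. It gives the time, the measured TCP pose, the force, the opening and the grip force at its end, in the units of the state.
- manip.read_state(): the state, without advancing time (a new reading comes with each control period).
- manip.capture(name): name is "side" or "top" or "wrist"; returns a dict with "image" (400x640x3 uint8, red, green, blue), "fx", "fy", "cx", "cy" (pixels), "T" (4x4, takes a point from camera to world coordinates); the wrist camera has in their place "hand_eye" (4x4, takes a point from camera to tool coordinates, whose origin is the TCP and whose axes are the flange's). Camera axes: x right, y down, z forward; pixel columns grow to the right and rows downward; lengths in m; the calibration is good to about 2 mm. A picture is of the moment at which its call begins: read the wrist's pose just before it. There is no depth.
- manip.hand_in(): hands the job in; it is judged then, once.
The state is a dict: "t": time; "joint_positions": joint angles; "qvel": joint speeds; "effort": joint torques, N m; "tcp_pos": TCP position; "tool_rot": TCP orientation; "force": force on the tool from outside, world axes, zero at the start; "wrist_torque": the same for the moment, N m; "width": finger opening in m; "grip_force": force on a finger pad.
Only numpy, scipy, OpenCV 4.12 (cv2) and the standard library are available. Lean on these libraries where they do the work, as an engineer would, in place of code of your own. Each camera call takes 0.05 s, during which the arm holds its last target. There are 200 camera calls.

TASK

Get the photometer ready for its check: lift its cover off, put it down beside, and stand every filter standard fully down in a well of its own, with its glass window facing along the light path between the ports in the two long walls. Then set the cover squarely home on the chamber again and turn the four wing clamps clockwise fully tight in cross order: one, then the one diagonally opposite, then the other two. Leave the scriber among the standards where it lies.

Things in the scene. Friction and masses are not known exactly. Their poses are not given: they have to be found in the camera images.
- photometer: Fixed, grey and white, 172 x 180 x 66 mm (x, y, z), open on top. Origin: centre of underside, on the worktop. Light runs along its x axis between ports in the two long inner walls. The walls, 66 mm high, enclose a chamber 96 (x) by 168 mm (y); in it a black block, top at 26 mm, has four square wells 31 x 31 mm, 16 mm deep, in a row along y, 40 mm apart.
- cover_seat (a point): Centre of the photometer's upper rim (66 mm above the worktop), where the underside of the cover's plate comes to lie.
- cover: Grey plate 112 x 180 x 7 mm (x, y, z), 0.3 kg, loose, with a black plug 88 x 160 x 5 mm under it that fits the chamber with 4 mm play all round. Origin: centre of the plug's underside. Bar handle along y, 12 mm wide in x, 76 mm long, 28 to 40 mm above the origin, on an 8 mm web. Either way round will do. Starts on the chamber; the worktop right of the photometer has room for it.
- cover_rim (a point): Centre of the underside of the cover's plate, 5 mm above the cover's origin.
- standard_1: Loose filter standard (may be absent), 80 g: metal frame 28 x 28 x 32 mm with a glass window through it along x (the faces at +-y are solid metal); on top a black finger tab 10 mm thick in x, 24 mm wide in y, 16 mm high, parallel to the window. Origin: centre of underside; z up through the tab; height 48 mm. Either way round is the same.
- standard_2: Loose filter standard (may be absent), 80 g: metal frame 28 x 28 x 32 mm with a glass window through it along x (the faces at +-y are solid metal); on top a black finger tab 10 mm thick in x, 24 mm wide in y, 16 mm high, parallel to the window. Origin: centre of underside; z up through the tab; height 48 mm. Either way round is the same.
- standard_3: Loose filter standard (may be absent), 80 g: metal frame 28 x 28 x 32 mm with a glass window through it along x (the faces at +-y are solid metal); on top a black finger tab 10 mm thick in x, 24 mm wide in y, 16 mm high, parallel to the window. Origin: centre of underside; z up through the tab; height 48 mm. Either way round is the same.
- standard_4: Loose filter standard (may be absent), 80 g: metal frame 28 x 28 x 32 mm with a glass window through it along x (the faces at +-y are solid metal); on top a black finger tab 10 mm thick in x, 24 mm wide in y, 16 mm high, parallel to the window. Origin: centre of underside; z up through the tab; height 48 mm. Either way round is the same.
- well_1 (a point): Centre of the floor of well 1 of the photometer, 10 mm above the worktop (wells in a row along the photometer's y axis, -60, -20, 20, 60 mm).
- well_2 (a point): Centre of the floor of well 2 of the photometer, 10 mm above the worktop (wells in a row along the photometer's y axis, -60, -20, 20, 60 mm).
- well_3 (a point): Centre of the floor of well 3 of the photometer, 10 mm above the worktop (wells in a row along the photometer's y axis, -60, -20, 20, 60 mm).
- well_4 (a point): Centre of the floor of well 4 of the photometer, 10 mm above the worktop (wells in a row along the photometer's y axis, -60, -20, 20, 60 mm).
- clamp_fl (a joint): Wing clamp, front left (photometer -x, +y) corner: turns about a vertical axis, rad; 0 = loose, arm swung clear of the cover; grows clockwise seen from above; 1.5 = stop, fully tight, arm over the cover's edge. Friction 0.06 N m; stays where left.
- clamp_fl_grip (a point): On this clamp's axis, in the middle of its upright wing: wing 34 mm long along the point's x axis, 9 mm thick along its y axis, 20 mm high (about 84 to 104 mm above the worktop; point at 96 mm). The clamp's arm, below the wing, reaches 31 mm from the axis along the point's +x. The point turns with the clamp.
- clamp_fr (a joint): Wing clamp, front right (-x, -y) corner: turns about a vertical axis, rad; 0 = loose, arm swung clear of the cover; grows clockwise seen from above; 1.5 = stop, fully tight, arm over the cover's edge. Friction 0.06 N m; stays where left.
- clamp_fr_grip (a point): On this clamp's axis, in the middle of its upright wing: wing 34 mm long along the point's x axis, 9 mm thick along its y axis, 20 mm high (about 84 to 104 mm above the worktop; point at 96 mm). The clamp's arm, below the wing, reaches 31 mm from the axis along the point's +x. The point turns with the clamp.
- clamp_br (a joint): Wing clamp, back right (+x, -y) corner: turns about a vertical axis, rad; 0 = loose, arm swung clear of the cover; grows clockwise seen from above; 1.5 = stop, fully tight, arm over the cover's edge. Friction 0.06 N m; stays where left.
- clamp_br_grip (a point): On this clamp's axis, in the middle of its upright wing: wing 34 mm long along the point's x axis, 9 mm thick along its y axis, 20 mm high (about 84 to 104 mm above the worktop; point at 96 mm). The clamp's arm, below the wing, reaches 31 mm from the axis along the point's +x. The point turns with the clamp.
- clamp_bl (a joint): Wing clamp, back left (+x, +y) corner: turns about a vertical axis, rad; 0 = loose, arm swung clear of the cover; grows clockwise seen from above; 1.5 = stop, fully tight, arm over the cover's edge. Friction 0.06 N m; stays where left.
- clamp_bl_grip (a point): On this clamp's axis, in the middle of its upright wing: wing 34 mm long along the point's x axis, 9 mm thick along its y axis, 20 mm high (about 84 to 104 mm above the worktop; point at 96 mm). The clamp's arm, below the wing, reaches 31 mm from the axis along the point's +x. The point turns with the clamp.
- scriber: Brass scriber, 149 mm long, 8 mm thick, lying loose among the standards; a bystander. Origin: centre of its underside.
Not all that is in view belongs to the job. Leave any orange look-alike of the standard_1 alone.

How it is judged:
By the outcome, as a careful person would: the job done as asked, in the order asked, and still so for the second after the job is handed in, with the robot touching nothing.
Of standard_1, standard_2, standard_3, standard_4 only 2 to 4 are there at a start; the rules pass over those that are not, and their reading is None.
At some moment in a run one of standard_1, standard_2, standard_3, standard_4, cover may be knocked a few centimetres aside while the robot is not near it.
It also fails if it takes over 208 s, if anything falls off the work surface, if the arm or the gripper's body presses on something with over 40 N, if the wrist force passes 120 N, or if a joint passes its speed limit or range.

## Working session

There is one attempt and no reset: what is moved stays moved. The work goes in short steps, Python scripts to look and compute and a shell command to move; the robot and the scene stay as the last step left them, time stands still between calls to the robot, and variables do not carry over. Pictures are saved under pics/ and viewed, at most 14 in all, crops included, and the job is handed in when it is done.

```bash
ls; mkdir -p pics
cat > h.py <<'E'
import numpy as np, cv2
from scipy.spatial.transform import Rotation as R
from bench import manip
def st():
    s=manip.read_state(); return s
def rot(s):
    q=s["tool_rot"]; return R.from_quat([q[1],q[2],q[3],q[0]])
def cap(name,f=None):
    s=st(); c=manip.capture(name)
    if name=="wrist":
        T=np.eye(4);T[:3,:3]=rot(s).as_matrix();T[:3,3]=s["tcp_pos"]; c["T"]=T@c["hand_eye"]
    if f: cv2.imwrite(f,c["image"][:,:,::-1])
    return c
def px2w(c,uv,z):
    d=c["T"][:3,:3]@np.array([(uv[0]-c["cx"])/c["fx"],(uv[1]-c["cy"])/c["fy"],1]); o=c["T"][:3,3]
    return o+d*(z-o[2])/d[2]
def w2px(c,p):
    q=np.linalg.inv(c["T"])@np.append(p,1); return np.array([c["fx"]*q[0]/q[2]+c["cx"],c["fy"]*q[1]/q[2]+c["cy"]])
def go(p,yaw=None):
    """rows for tool to reach world p with tool pointing down, tool y axis at world angle yaw (mod pi)"""
    s=st(); r=rot(s); t=r.inv().apply(np.array(p)-s["tcp_pos"])
    out=t/0.3
    y=r.as_matrix()[:,1]; cur=np.arctan2(y[1],y[0])
    if yaw is None: yaw=cur
    d=(yaw-cur+np.pi/2)%np.pi-np.pi/2
    tgt=R.from_matrix(np.c_[[np.cos(cur+d-np.pi/2)*-1,-np.sin(cur+d-np.pi/2),0],[np.cos(cur+d),np.sin(cur+d),0],[0,0,-1]]) 
    M=tgt.as_matrix()
    if np.linalg.det(M)<0: M[:,0]*=-1
    dr=(r.inv()*R.from_matrix(M)).as_rotvec()/(np.pi/4)
    print("xyz",out.round(4),"dr",dr.round(4),"cur yaw",np.degrees(cur).round(1),"j6",round(s["joint_positions"][5],2))
E
python3 - <<'E'
from h import *
for n in("top","side","wrist"):
    c=cap(n,f"pics/{n}0.png")
    print(n,c["fx"],c["cx"],c["cy"],c["T"].round(3).tolist())
s=st();print(s);print(rot(s).as_matrix().round(3))
E
```

```text
pics
top 396.99215988509945 320.0888667619961 194.39360554898823 [[-0.01, -0.981, 0.192, 0.347], [-1.0, 0.012, 0.01, 0.118], [-0.012, -0.192, -0.981, 1.15], [0.0, 0.0, 0.0, 1.0]]
side 501.8613397221605 324.04503387485374 196.9402287224053 [[-0.982, -0.067, 0.177, 0.356], [-0.188, 0.412, -0.891, 1.108], [-0.013, -0.909, -0.417, 0.564], [0.0, 0.0, 0.0, 1.0]]
wrist 319.2997933919698 323.6154859961312 199.12974346065153 [[0.451, -0.843, -0.293, 0.311], [-0.893, -0.426, -0.147, -0.431], [-0.001, 0.328, -0.945, 0.373], [0.0, 0.0, 0.0, 1.0]]
{'t': 0.15, 'joint_positions': array([-1.32641776e+00,  3.13307423e-01,  1.49826484e+00,  3.18841665e-05,
        1.33093457e+00, -2.23410706e-01]), 'qvel': array([ 0.000292  , -0.00143748, -0.00304417,  0.00058218,  0.00095032,
        0.00073155]), 'effort': array([ 1.26277344e-03, -4.12367964e+01, -2.59796637e+01, -2.09873183e-04,
        3.25267785e-03,  2.62620961e-05]), 'tcp_pos': array([ 0.23667717, -0.46842523,  0.23087286]), 'tool_rot': array([-4.57226216e-04,  9.72771902e-01,  2.31764144e-01,  1.06910904e-05]), 'force': array([ 0.3561351 , -0.55514416, -0.18460881]), 'wrist_torque': array([ 0.02539433,  0.01991943, -0.05114419]), 'grip_force': 0.0, 'width': 0.08564608437981171}
[[ 0.893  0.451 -0.   ]
 [ 0.451 -0.893  0.001]
 [ 0.    -0.001 -1.   ]]
```

View pics/top0.png

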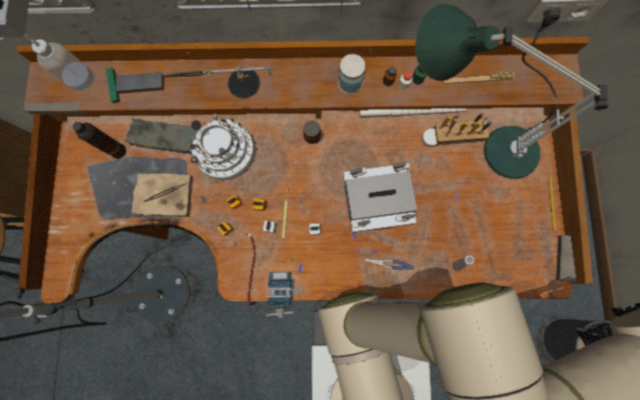

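View pics/side0.png

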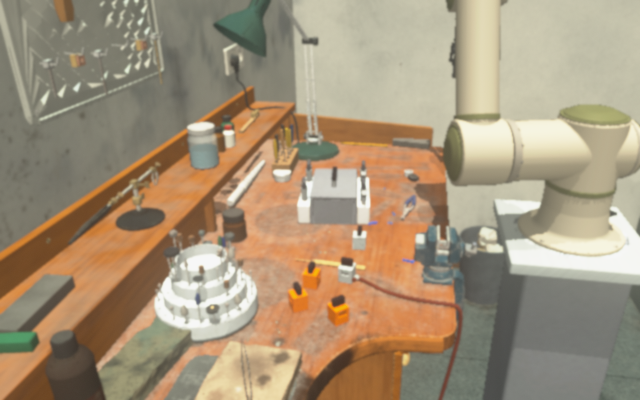

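The top view shows the photometer around (381,197). White standards sit at (269,226) and (314,228), and the scriber at (284,217). Three orange look-alikes are at (233,201), (259,203) and (225,228). The white/grey ones fit the description, so I'll enlarge a crop to confirm and measure.

Run:
```python
from h import *
c=cap("top")
im=c["image"][155:265,210:430,::-1]
cv2.imwrite("pics/crop1.png",cv2.resize(im,(792,396),interpolation=cv2.INTER_CUBIC))
for n,uv,z in(("stdA",(269,226),.048),("stdB",(314,228),.048),("handle",(382,193),.101),("c1",(346,169),.066),("c2",(409,164),.066),("c3",(415,225),.066),("c4",(352,229),.066)):print(n,px2w(c,uv,z).round(3))
```

```text
stdA [0.474 0.273 0.048]
stdB [0.467 0.147 0.048]
handle [ 0.553 -0.038  0.101]
c1 [0.63  0.056 0.066]
c2 [ 0.643 -0.122  0.066]
c3 [ 0.47  -0.129  0.066]
c4 [0.461 0.043 0.066]
```

View pics/crop1.png

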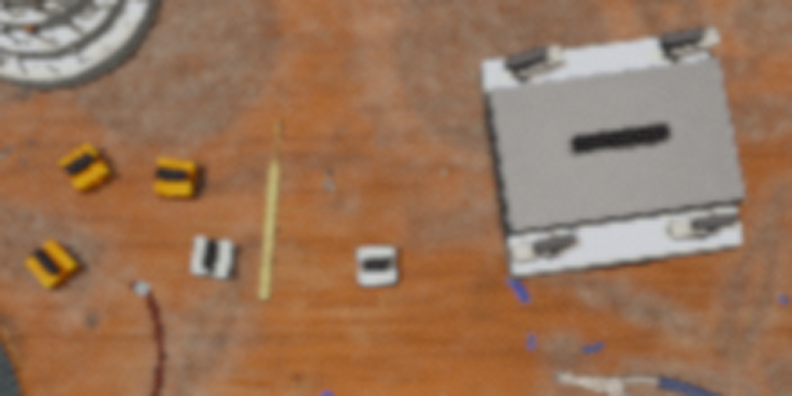

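Two standards are there: A at crop (213,257), its tab along world x, and B at crop (377,266), its tab along world y. The orange ones at crop (85,167), (175,177) and (52,263) are look-alikes. The photometer is near (0.552,-0.038), yaw about 4°. Next I'll go above the cover.

Run:
```python
from h import *
go([.40,-.25,.30],np.radians(-28)); go([.55,-.038,.28],np.radians(4))
```

```text
xyz [ 0.8143 -0.4047 -0.2297] dr [-9.000e-04 -6.000e-04 -7.822e-01] cur yaw -63.2 j6 -0.22
xyz [ 1.5792 -0.8099 -0.1625] dr [-7.0000e-04 -8.0000e-04 -1.4933e+00] cur yaw -63.2 j6 -0.22
```

```bash
python3 -m pendant '{"xyz":[[0.814,-0.405,-0.23],[0.814,-0.405,-0.23],[0.814,-0.405,-0.23],[0.814,-0.405,-0.23],[0.814,-0.405,-0.23],[0.814,-0.405,-0.23],[0.814,-0.405,-0.23],[0.814,-0.405,-0.23]],"dr":[[0,0,-0.78],[0,0,-0.78],[0,0,-0.78],[0,0,-0.78],[0,0,-0.78],[0,0,-0.78],[0,0,-0.78],[0,0,-0.78]],"fingers":[1,1,1,1,1,1,1,1]}'
python3 - <<'E'
from h import *
go([.55,-.038,.28],np.radians(4))
E
```

```text
t: 0.87
tcp_pos: [0.4024, -0.2465, 0.302]
tool_rot: [0.001, 0.856, 0.517, 0.001]
force: [0.1, 0.0, -0.7]
width: 0.0856
grip_force: 0.0
xyz [0.8442 0.1108 0.074 ] dr [ 3.800e-03  6.000e-04 -7.067e-01] cur yaw -27.8 j6 -0.31
```

```bash
python3 -m pendant '{"xyz":[[0.844,0.11,0.074],[0.844,0.11,0.074],[0.844,0.11,0.074],[0.844,0.11,0.074],[0.844,0.11,0.074],[0.844,0.11,0.074],[0.844,0.11,0.074],[0.844,0.11,0.074]],"dr":[[0,0,-0.71],[0,0,-0.71],[0,0,-0.71],[0,0,-0.71],[0,0,-0.71],[0,0,-0.71],[0,0,-0.71],[0,0,-0.71]],"fingers":[1,1,1,1,1,1,1,1]}'
python3 - <<'E'
from h import *
go([.55,-.038,.28],np.radians(4))
c=cap("wrist","pics/w1.png")
E
```

```text
t: 1.53
tcp_pos: [0.5487, -0.0407, 0.2771]
tool_rot: [-0.001, 0.682, 0.732, -0.0]
force: [0.0, 0.2, -0.7]
width: 0.0855
grip_force: 0.0
xyz [ 0.0088  0.0048 -0.0097] dr [-0.002  -0.0007  0.0006] cur yaw 4.0 j6 -0.36
```

View pics/w1.png

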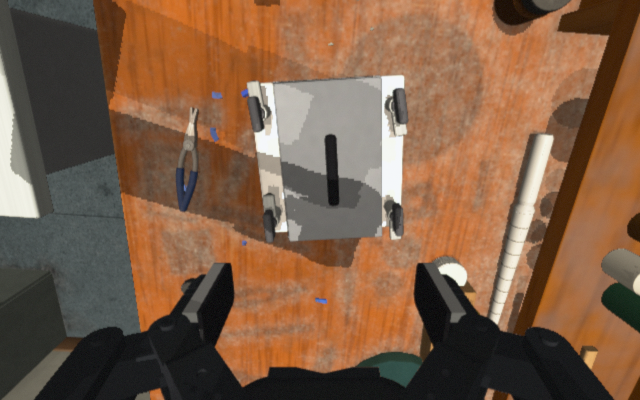

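The wrist view shows the cover plate with corners near (275,82), (381,77), (383,237) and (289,241), and the handle from (331,135) to (333,205). All clamps are loose, with wings along y.

Run:
```python
from h import *
c=cap("wrist")
P=[px2w(c,u,.073) for u in((275,82),(381,77),(383,237),(289,241))]
for p in P:print(p.round(4))
print("mean",np.mean(P,0).round(4))
H=[px2w(c,u,.101) for u in((331,135),(333,205))]
print(H,np.mean(H,0).round(4),np.degrees(np.arctan2(*(H[0]-H[1])[:2])), np.linalg.norm(H[0]-H[1]))
W=[((249,83),.066),((404,75),.066),((398,235),.066)]
for u,z in W: print(px2w(c,u,z).round(4))
# model projections for plate at guess, yaw
for yaw in(2,4,6):
  for ctr in((.55,-.038),):
    r=R.from_euler('z',yaw,degrees=True)
    print(yaw,[w2px(c,r.apply([a,b,0])+[*ctr,.073]).round(0).tolist() for a,b in((-.056,.09),(.056,.09),(.056,-.09),(-.056,-.09))])
```

```text
[0.4913 0.0443 0.073 ]
[0.5985 0.0564 0.073 ]
[ 0.6236 -0.1215  0.073 ]
[ 0.5114 -0.1346  0.073 ]
mean [ 0.5562 -0.0388  0.073 ]
[array([ 0.55146626, -0.00134253,  0.101     ]), array([ 0.55915357, -0.07466103,  0.101     ])] [ 0.5553 -0.038   0.101 ] -5.9854917688018965 0.07372039311145676
[0.4632 0.0416 0.066 ]
[0.6231 0.0602 0.066 ]
[ 0.6432 -0.1209  0.066 ]
2 [[275.0, 76.0], [385.0, 80.0], [371.0, 240.0], [277.0, 237.0]]
4 [[272.0, 78.0], [382.0, 78.0], [373.0, 238.0], [280.0, 238.0]]
6 [[269.0, 80.0], [379.0, 76.0], [376.0, 237.0], [283.0, 240.0]]
```

Run:
```python
from h import *
go([.5555,-.0385,.079],np.radians(6.2))
c=cap("top")
for u in((457,208),(445,208),(488,160),(463,255)): print(px2w(c,u,0).round(3))
```

```text
xyz [0.0137 0.0268 0.6629] dr [-0.0009  0.0003 -0.0526] cur yaw 3.8 j6 -0.36
[ 0.526 -0.269  0.   ]
[ 0.526 -0.234  0.   ]
[ 0.67  -0.372  0.   ]
[ 0.39  -0.276  0.   ]
```

```bash
python3 -m pendant '{"xyz":[[0.014,0.027,0.13],[0.014,0.027,0.26],[0.014,0.027,0.39],[0.014,0.027,0.5],[0.014,0.027,0.6],[0.014,0.027,0.663],[0.014,0.027,0.663],[0.014,0.027,0.663]],"dr":[[0,0,-0.053],[0,0,-0.053],[0,0,-0.053],[0,0,-0.053],[0,0,-0.053],[0,0,-0.053],[0,0,-0.053],[0,0,-0.053]],"fingers":[1,1,1,1,1,1,1,1]}'; python3 -m pendant '{"xyz":[[0,0,0],[0,0,0],[0,0,0],[0,0,0],[0,0,0],[0,0,0],[0,0,0],[0,0,0]],"dr":[[0,0,0],[0,0,0],[0,0,0],[0,0,0],[0,0,0],[0,0,0],[0,0,0],[0,0,0]],"fingers":[0,0,0,0,0,0,0,0]}' 60
```

```text
t: 2.35
tcp_pos: [0.5558, -0.0388, 0.0796]
tool_rot: [-0.0, 0.668, 0.744, -0.0]
force: [0.3, 0.0, 1.0]
width: 0.0854
grip_force: 0.0
t: 3.02
tcp_pos: [0.5563, -0.0375, 0.0797]
tool_rot: [0.0, 0.668, 0.745, 0.0]
force: [-1.0, -0.1, 5.0]
width: 0.0107
grip_force: 60.1
```

```bash
python3 -m pendant '{"xyz":[[0,0,-0.03],[0,0,-0.06],[0,0,-0.1],[0,0,-0.15],[0,0,-0.2],[0,0,-0.25],[0,0,-0.3],[0,0,-0.3]],"dr":[[0,0,0],[0,0,0],[0,0,0],[0,0,0],[0,0,0],[0,0,0],[0,0,0],[0,0,0]],"fingers":[0,0,0,0,0,0,0,0]}'
python3 - <<'E'
from h import *
go([.530,-.270,.17],np.radians(6.2))
E
```

```text
t: 3.68
tcp_pos: [0.5572, -0.0378, 0.1725]
tool_rot: [0.002, 0.668, 0.745, 0.001]
force: [1.1, -0.3, -2.0]
width: 0.0106
grip_force: 59.1
xyz [-0.7597 -0.1743  0.009 ] dr [0.0062 0.0025 0.0009] cur yaw 6.2 j6 -0.39
```

```bash
python3 -m pendant '{"xyz":[[-0.1,-0.02,0],[-0.22,-0.05,0],[-0.34,-0.08,0],[-0.46,-0.11,0],[-0.58,-0.14,0],[-0.70,-0.16,0],[-0.76,-0.175,0],[-0.76,-0.175,0]],"dr":[[0,0,0],[0,0,0],[0,0,0],[0,0,0],[0,0,0],[0,0,0],[0,0,0],[0,0,0]],"fingers":[0,0,0,0,0,0,0,0]}'; python3 -m pendant '{"xyz":[[0,0,0.1],[0,0,0.2],[0,0,0.3],[0,0,0.4],[0,0,0.45],[0,0,0.48],[0,0,0.5],[0,0,0.505]],"dr":[[0,0,0],[0,0,0],[0,0,0],[0,0,0],[0,0,0],[0,0,0],[0,0,0],[0,0,0]],"fingers":[0,0,0,0,0,0,0,0]}'
```

```text
t: 4.35
tcp_pos: [0.5274, -0.2735, 0.1681]
tool_rot: [-0.0, 0.669, 0.743, -0.0]
force: [0.1, 0.1, -1.6]
width: 0.0108
grip_force: 59.1
t: 5.02
tcp_pos: [0.5287, -0.2693, 0.0188]
tool_rot: [-0.0, 0.667, 0.745, -0.0]
force: [-9.1, 5.6, 16.0]
width: 0.0105
grip_force: 61.6
```

```bash
python3 -m pendant '{"xyz":[[0,0,-0.004],[0,0,-0.004],[0,0,-0.004],[0,0,-0.004],[0,0,-0.004],[0,0,-0.004]],"dr":[[0,0,0],[0,0,0],[0,0,0],[0,0,0],[0,0,0],[0,0,0]],"fingers":[0,0.3,0.6,1,1,1]}'; python3 -m pendant '{"xyz":[[0,0,-0.13],[0,0,-0.26],[0,0,-0.39],[0,0,-0.52],[0,0,-0.65],[0,0,-0.8],[0,0,-0.8],[0,0,-0.8]],"dr":[[0,0,0],[0,0,0],[0,0,0],[0,0,0],[0,0,0],[0,0,0],[0,0,0],[0,0,0]],"fingers":[1,1,1,1,1,1,1,1]}';python3 - <<'E'
from h import *
go([.555,-.038,.28],np.radians(6.2))
E
```

```text
t: 5.52
tcp_pos: [0.5288, -0.2699, 0.0191]
tool_rot: [0.0, 0.668, 0.745, 0.0]
force: [-0.1, 0.5, -0.1]
width: 0.0705
grip_force: 0.0
t: 6.18
tcp_pos: [0.5293, -0.2703, 0.2617]
tool_rot: [0.003, 0.668, 0.745, 0.0]
force: [0.5, 0.1, -0.9]
width: 0.0856
grip_force: 0.0
xyz [ 0.7603  0.1696 -0.0635] dr [0.0051 0.005  0.0009] cur yaw 6.2 j6 -0.78
```

```bash
python3 -m pendant '{"xyz":[[0.14,0.03,-0.06],[0.28,0.06,-0.06],[0.42,0.09,-0.06],[0.56,0.12,-0.06],[0.68,0.15,-0.06],[0.76,0.17,-0.06],[0.76,0.17,-0.06],[0.76,0.17,-0.06]],"dr":[[0,0,0],[0,0,0],[0,0,0],[0,0,0],[0,0,0],[0,0,0],[0,0,0],[0,0,0]],"fingers":[1,1,1,1,1,1,1,1]}';python3 - <<'E'
from h import *
c=cap("wrist","pics/w2.png");cc=c["image"][50:280,200:460,::-1]
cv2.imwrite("pics/w2c.png",cv2.resize(cc,None,fx=2.6,fy=2.6,interpolation=cv2.INTER_CUBIC))
import pickle;pickle.dump(c,open("w2.pkl","wb"))
c=cap("top","pics/top2.png")
E
```

```text
t: 6.85
tcp_pos: [0.5543, -0.0364, 0.2755]
tool_rot: [-0.001, 0.667, 0.745, -0.001]
force: [0.4, 0.0, 0.5]
width: 0.0853
grip_force: 0.0
```

View pics/w2c.png

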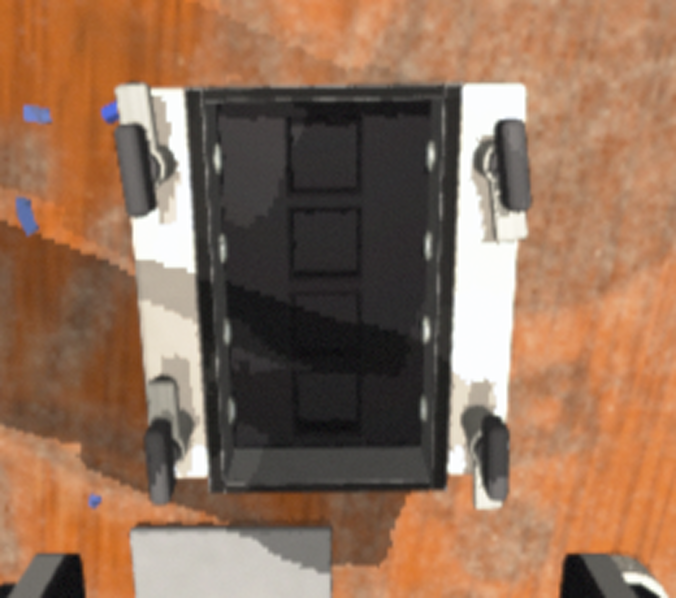

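The crop shows an empty chamber. Well 4 is at crop (289,118)–(359,191), well 3 at (290,209)–(360,274) and well 1 down to (359,432). The wings are along y, with the arms clear of the chamber. I'll fit the pose.

Run:
```python
from h import *
import pickle
from scipy.optimize import least_squares
c=pickle.load(open("w2.pkl","rb"))
f=2.6; cv=lambda u:((u[0]+.5)/f-.5+200,(u[1]+.5)/f-.5+50)
h=.0155
obs=[]
for y,co in((.06,((289,118),(359,118),(290,191),(359,191))),(.02,((290,209),(360,209),(291,274),(360,274))),):
    for k,u in enumerate(co): obs.append(((-h if k%2==0 else h, y+(h if k<2 else -h), .026),cv(u)))
obs.append(((h,-.06-h,.026),cv((359,432))));obs.append(((-h,-.06-h,.026),cv((296,428))))
def res(q):
    r=R.from_euler('z',q[2]);return np.concatenate([w2px(c,r.apply(p)+[q[0],q[1],0])-u for p,u in obs])
s=least_squares(res,[.555,-.038,.1],loss='soft_l1');print(s.x,np.degrees(s.x[2]),res(s.x).reshape(-1,2).round(1).tolist())
q=s.x;r=R.from_euler('z',q[2])
for i,y in enumerate((-.06,-.02,.02,.06)):print(i+1,(r.apply([0,y,0])[:2]+q[:2]).round(4))
for n,u in (("fl",(138,170)),("bl",(512,165)),("br",(496,458)),("fr",(160,460))):
    p=px2w(c,cv(u),.104); print(n,p.round(4),"local",r.inv().apply(p-[q[0],q[1],0]).round(4))
go([.4,.19,.30],np.radians(-84));
```

```text
[ 0.55415463 -0.03518264  0.1216948 ] 6.972598449127395 [[0.2, 0.3], [-0.1, 0.0], [0.4, -0.6], [-0.2, -0.9], [0.6, 0.1], [-0.6, -0.2], [0.8, 0.5], [-0.7, 0.2], [-0.6, -0.6], [0.2, 1.1]]
1 [ 0.5614 -0.0947]
2 [ 0.5566 -0.055 ]
3 [ 0.5517 -0.0153]
4 [0.5469 0.0244]
fl [0.4791 0.0158 0.104 ] local [-0.0684  0.0597  0.104 ]
bl [0.615  0.0327 0.104 ] local [0.0686 0.06   0.104 ]
br [ 0.6301 -0.0831  0.104 ] local [ 0.0695 -0.0567  0.104 ]
fr [ 0.4926 -0.0995  0.104 ] local [-0.0689 -0.0563  0.104 ]
xyz [ 0.8121 -0.4293 -0.0795] dr [-1.3000e-03 -2.1000e-03 -1.9955e+00] cur yaw 6.2 j6 -0.39
```

View pics/top2.png

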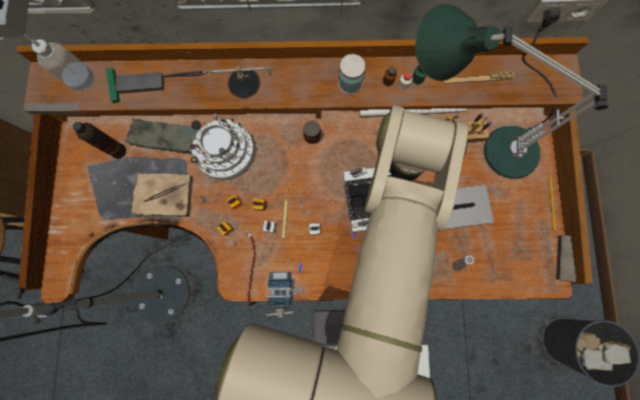

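The top view shows the cover lying beside on the right, at (465,206), and both standards unmoved. Next is a close look at the standards.

Run:
```python
from h import *
go([.47,.20,.25],np.radians(7));
```

```text
xyz [ 0.82   -0.1935  0.0867] dr [-0.0022 -0.0005 -0.0177] cur yaw 6.2 j6 -0.39
```

```bash
python3 -m pendant '{"xyz":[[0.14,-0.03,0],[0.28,-0.07,0],[0.42,-0.1,0.03],[0.56,-0.13,0.06],[0.7,-0.17,0.087],[0.82,-0.193,0.087],[0.82,-0.193,0.087],[0.82,-0.193,0.087]],"dr":[[0,0,-0.02],[0,0,-0.02],[0,0,-0.02],[0,0,-0.02],[0,0,-0.02],[0,0,-0.02],[0,0,-0.02],[0,0,-0.02]],"fingers":[1,1,1,1,1,1,1,1]}';python3 - <<'E'
from h import *
import pickle
c=cap("wrist","pics/w3.png");pickle.dump(c,open("w3.pkl","wb"))
for n,p in (("A",[.474,.273,.048]),("B",[.467,.147,.048])):print(n,w2px(c,p))
E
```

```text
t: 7.62
tcp_pos: [0.4698, 0.2013, 0.2503]
tool_rot: [-0.0, 0.661, 0.75, -0.0]
force: [0.4, -0.5, -0.0]
width: 0.0851
grip_force: 0.0
A [337.5540289  102.20661688]
B [316.40059099 213.84358987]
```

View pics/w3.png

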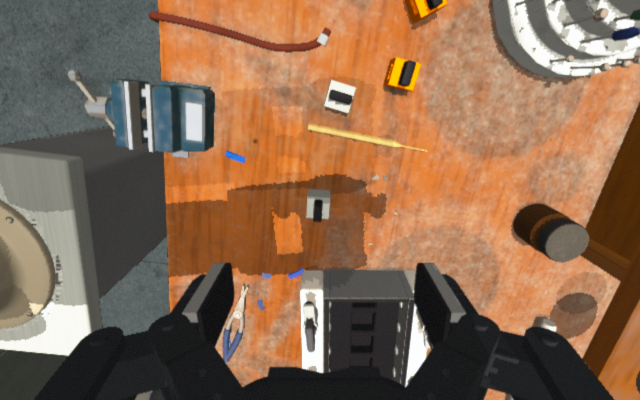

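The wrist view shows white standard B with its black tab at (318,210) and white standard A with its tab at (341,99). The scriber runs (310,128)–(427,150) and the orange look-alikes are at (404,75) and (425,8). This confirms the identities; one enlarged crop follows.

Run:
```python
from h import *
import pickle
c=pickle.load(open("w3.pkl","rb"));im=c["image"]
out=[]
for n,(u,v) in(("A",(341,99)),("B",(318,208))):
    w=24; cr=im[v-w:v+w,u-w:u+w]
    out.append(cv2.resize(cr,(480,480),interpolation=cv2.INTER_CUBIC)[:,:390])
    m=(cr.max(2)<45).astype(np.uint8); k,l,stt,cen=cv2.connectedComponentsWithStats(m)
    i=min((i for i in range(1,k) if stt[i,4]>15),key=lambda i:np.hypot(*(cen[i]-w)))
    ys,xs=np.where(l==i); r=cv2.minAreaRect(np.c_[xs,ys].astype(np.float32)); 
    print(n,stt[i],r, [px2w(c,b+[u-w,v-w],.048).round(4).tolist() for b in cv2.boxPoints(r)])
    print(px2w(c,cen[i]+[u-w,v-w],.045).round(4))
cv2.imwrite("pics/ab.png",np.hstack(out)[:,:,::-1])
```

```text
A [16 23 18  6 31] ((24.43579864501953, 25.527238845825195), (17.154029846191406, 4.11696720123291), 3.5763344764709473) [[0.4691, 0.2725, 0.048], [0.4688, 0.2766, 0.048], [0.4864, 0.2778, 0.048], [0.4868, 0.2737, 0.048]]
[0.4798 0.2755 0.045 ]
B [ 20  16   8  21 138] ((23.431415557861328, 26.028762817382812), (6.452342987060547, 20.354814529418945), 3.814074993133545) [[0.4646, 0.1389, 0.048], [0.4632, 0.1641, 0.048], [0.4706, 0.1645, 0.048], [0.4721, 0.1393, 0.048]]
[0.4677 0.1505 0.045 ]
```

View pics/ab.png

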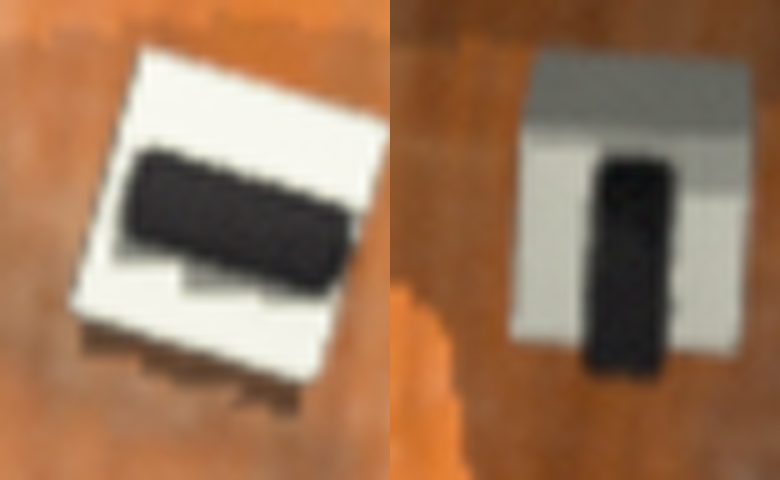

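Both are confirmed as white/metal frames with black tabs. I'll compute centre and yaw from the frame-top corners.

Run:
```python
from h import *
import pickle
c=pickle.load(open("w3.pkl","rb"))
for n,o,cs in(("A",(317,75),((143,47),(388,118),(310,380),(70,312))),("B",(294,184),((135,128),(361,140),(350,352),(122,340)))):
    P=np.array([px2w(c,((u+.5)/10-.5+o[0],(v+.5)/10-.5+o[1]),.032)[:2] for u,v in cs])
    print(n,P.round(4).tolist(),P.mean(0).round(4),[np.linalg.norm(P[i]-P[(i+1)%4]).round(4) for i in range(4)],np.degrees(np.arctan2(*(P[1]-P[0])[::-1])),np.degrees(np.arctan2(*(P[2]-P[3])[::-1])))
```

```text
A [[0.4644, 0.2946], [0.4912, 0.2908], [0.4871, 0.2631], [0.4602, 0.2669]] [0.4757 0.2789] [np.float64(0.0271), np.float64(0.028), np.float64(0.0272), np.float64(0.028)] -7.937311025443583 -8.006851751174814
B [[0.4537, 0.1615], [0.4806, 0.1634], [0.4829, 0.1361], [0.4551, 0.1341]] [0.4681 0.1488] [np.float64(0.027), np.float64(0.0274), np.float64(0.0279), np.float64(0.0274)] 4.042926991723507 4.00346673867304
```

Run:
```python
from h import *
go([.468,.149,.034],np.radians(4))
```

```text
xyz [-0.1674 -0.029   0.7215] dr [-0.0006  0.0006  0.0699] cur yaw 7.1 j6 0.05
```

```bash
python3 -m pendant '{"xyz":[[-0.1,-0.02,0.1],[-0.167,-0.029,0.2],[-0.167,-0.029,0.32],[-0.167,-0.029,0.44],[-0.167,-0.029,0.56],[-0.167,-0.029,0.66],[-0.167,-0.029,0.721],[-0.167,-0.029,0.721]],"dr":[[0,0,0.07],[0,0,0.07],[0,0,0.07],[0,0,0.07],[0,0,0.07],[0,0,0.07],[0,0,0.07],[0,0,0.07]],"fingers":[0.5,0.5,0.5,0.5,0.5,0.5,0.5,0.5]}'; python3 -m pendant '{"xyz":[[0,0,0],[0,0,0],[0,0,0],[0,0,0],[0,0,0],[0,0,0]],"dr":[[0,0,0],[0,0,0],[0,0,0],[0,0,0],[0,0,0],[0,0,0]],"fingers":[0,0,0,0,0,0]}' 40
python3 -m pendant '{"xyz":[[0,0,-0.05],[0,0,-0.15],[0,0,-0.27],[0,0,-0.4],[0,0,-0.4]],"dr":[[0,0,0],[0,0,0],[0,0,0],[0,0,0],[0,0,0]],"fingers":[0,0,0,0,0]}'
python3 - <<'E'
from h import *
r=R.from_euler('z',6.8,degrees=True);w=r.apply([0,-.02,0])+[.5548,-.036,0]
print(w); go([w[0],w[1],.16],np.radians(6.8)) 
cap("wrist","pics/w4.png")
E
```

```text
t: 8.33
tcp_pos: [0.4664, 0.1475, 0.0311]
tool_rot: [-0.002, 0.683, 0.73, -0.003]
force: [-0.4, 1.0, -1.3]
width: 0.0426
grip_force: 0.0
t: 8.83
tcp_pos: [0.469, 0.1494, 0.0361]
tool_rot: [0.001, 0.682, 0.731, 0.001]
force: [0.2, -2.9, 8.0]
width: 0.0086
grip_force: 42.4
t: 9.25
tcp_pos: [0.4709, 0.1502, 0.1619]
tool_rot: [0.004, 0.682, 0.731, 0.005]
force: [1.7, -0.2, 0.1]
width: 0.0086
grip_force: 41.5
[ 0.55716808 -0.05585931  0.        ]
xyz [-0.7052  0.2387  0.0093] dr [ 0.0165  0.0003 -0.062 ] cur yaw 4.0 j6 0.0
```

View pics/w4.png

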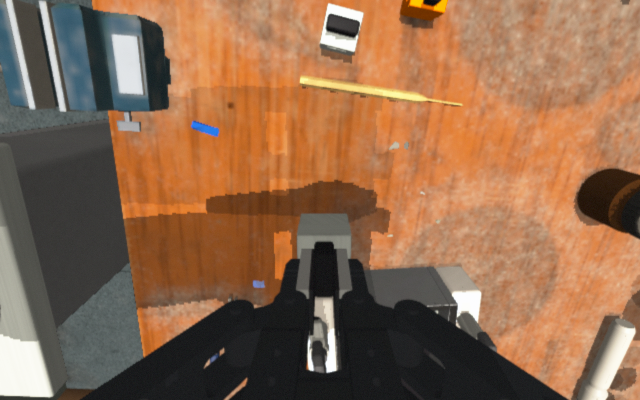

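```bash
python3 -m pendant '{"xyz":[[-0.13,0.04,0],[-0.26,0.08,0],[-0.39,0.13,0],[-0.52,0.18,0],[-0.64,0.22,0],[-0.705,0.238,0.01],[-0.705,0.238,0.01],[-0.705,0.238,0.01]],"dr":[[0,0,-0.06],[0,0,-0.06],[0,0,-0.06],[0,0,-0.06],[0,0,-0.06],[0,0,-0.06],[0,0,-0.06],[0,0,-0.06]],"fingers":[0,0,0,0,0,0,0,0]}'
python3 - <<'E'
from h import *
go([.5568,-.0555,.10],np.radians(6.8))
E
```

```text
t: 9.97
tcp_pos: [0.5533, -0.0568, 0.1504]
tool_rot: [-0.001, 0.665, 0.747, -0.0]
force: [-0.2, 0.8, -0.5]
width: 0.0084
grip_force: 41.4
xyz [0.0027 0.0122 0.168 ] dr [-0.0022 -0.0013 -0.0047] cur yaw 6.6 j6 -0.43
```

```bash
python3 -m pendant '{"xyz":[[0,0.005,0.05],[0,0.008,0.12],[0.002,0.01,0.168],[0.002,0.01,0.168],[0.002,0.01,0.168],[0.002,0.01,0.168]],"dr":[[0,0,0],[0,0,0],[0,0,0],[0,0,0],[0,0,0],[0,0,0]],"fingers":[0,0,0,0,0,0]}'
python3 - <<'E'
from h import *
go([.5568,-.0555,.10],np.radians(6.8)) 
c=cap("wrist","pics/w5.png");cc=c["image"][100:400,180:460,::-1]
cv2.imwrite("pics/w5c.png",cv2.resize(cc,None,fx=2,fy=2,interpolation=cv2.INTER_CUBIC))
print([(p-[180,100])*2 for p in (w2px(c,[.5568,-.0555,.064]),)])
import pickle;pickle.dump(c,open("w5.pkl","wb"))
E
```

```text
t: 10.47
tcp_pos: [0.557, -0.0547, 0.1021]
tool_rot: [0.001, 0.664, 0.747, 0.0]
force: [-0.2, 0.2, -0.9]
width: 0.0089
grip_force: 41.4
xyz [-0.0027 -0.001   0.0071] dr [ 0.0015  0.0006 -0.0012] cur yaw 6.7 j6 -0.42
[array([289.10937032, 266.31967554])]
```

View pics/w5c.png

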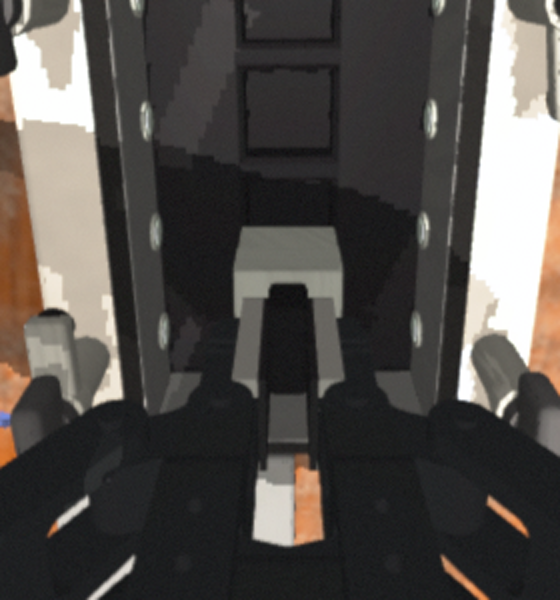

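The crop shows the held standard's lower +y edge at (242,226)–(335,228). Well 3's outline is (245,66)–(335,155), with well 2 right under the standard. I'll check the relative offset.

Run:
```python
from h import *
import pickle
c=pickle.load(open("w5.pkl","rb"))
cv=lambda u:(u[0]/2-.25+180,u[1]/2-.25+100)
r=R.from_euler('z',6.8,degrees=True); L=lambda p:r.inv().apply(p-[.5548,-.036,0])
for n,z,us in(("std bottom",.066,((241,227),(335,228))),("std top",.098,((233,291),(343,289))),("w3",.026,((245,66),(334,66),(336,156),(245,153))),("w4bot",.026,((238,44),(337,47))),("ports2",.042,((155,231),(423,230)))):
    print(n,[ (L(px2w(c,cv(u),z))*1e3).round(1).tolist()[:2] for u in us])
s=st();print("tcp local",L(s["tcp_pos"]))
```

```text
std bottom [[-14.9, -5.5], [13.3, -5.9]]
std top [[-14.9, -10.3], [13.2, -9.8]]
w3 [[-15.2, 37.0], [14.8, 37.0], [16.2, 5.6], [-16.0, 6.7]]
w4bot [[-17.4, 44.3], [15.7, 43.3]]
ports2 [[-46.2, -16.5], [45.3, -16.2]]
tcp local [ 9.72398908e-05 -1.90503631e-02  1.02306532e-01]
```

Run:
```python
from h import *
r=R.from_euler('z',6.8,degrees=True)
w=r.apply([.0008,-.018,0])+[.5548,-.036,0]
go([w[0],w[1],.065],np.radians(6.8))
```

```text
xyz [0.0036 0.0021 0.1244] dr [ 0.0022  0.0009 -0.0016] cur yaw 6.7 j6 -0.42
```

```bash
python3 -m pendant '{"xyz":[[0.0036,0.002,0.04],[0.0036,0.002,0.08],[0.0036,0.002,0.12],[0.0036,0.002,0.12],[0.0036,0.002,0.12],[0.0036,0.002,0.12]],"dr":[[0,0,0],[0,0,0],[0,0,0],[0,0,0],[0,0,0],[0,0,0]],"fingers":[0,0,0,0,0,0]}'
python3 - <<'E'
from h import *
r=R.from_euler('z',6.8,degrees=True)
w=r.apply([.0008,-.018,0])+[.5548,-.036,0]
go([w[0],w[1],.0465],np.radians(6.8))
E
```

```text
t: 11.02
tcp_pos: [0.5578, -0.0542, 0.0663]
tool_rot: [0.001, 0.665, 0.747, 0.0]
force: [0.3, -0.4, -0.6]
width: 0.0093
grip_force: 41.4
xyz [ 0.0015 -0.      0.0661] dr [ 0.0021  0.001  -0.0024] cur yaw 6.7 j6 -0.42
```

```bash
python3 -m pendant '{"xyz":[[0,0,0.012],[0,0,0.024],[0,0,0.036],[0,0,0.036]],"dr":[[0,0,0],[0,0,0],[0,0,0],[0,0,0]],"fingers":[0,0,0,0]}'; python3 -m pendant '{"xyz":[[0,0,0.012],[0,0,0.024],[0,0,0.03],[0,0,0.03]],"dr":[[0,0,0],[0,0,0],[0,0,0],[0,0,0]],"fingers":[0,0,0,0]}'
```

```text
t: 11.35
tcp_pos: [0.5568, -0.054, 0.0536]
tool_rot: [-0.0, 0.665, 0.747, -0.0]
force: [0.8, -0.2, -1.3]
width: 0.0087
grip_force: 41.4
t: 11.68
tcp_pos: [0.5573, -0.0542, 0.046]
tool_rot: [0.0, 0.665, 0.747, -0.0]
force: [-2.8, 0.4, 8.5]
width: 0.0088
grip_force: 42.7
```

Seated with contact at z=0.046, as expected. I'll release and go to A.

```bash
python3 -m pendant '{"xyz":[[0,0,0],[0,0,0],[0,0,0],[0,0,-0.003]],"dr":[[0,0,0],[0,0,0],[0,0,0],[0,0,0]],"fingers":[0.2,0.4,0.4,0.4]}'; python3 -m pendant '{"xyz":[[0,0,-0.06],[0,0,-0.15],[0,0,-0.27],[0,0,-0.4],[0,0,-0.5],[0,0,-0.5]],"dr":[[0,0,0],[0,0,0],[0,0,0],[0,0,0],[0,0,0],[0,0,0]],"fingers":[0.4,0.4,0.4,0.4,0.4,0.5]}'
python3 - <<'E'
from h import *
go([.52,.12,.19],np.radians(-38));go([.4757,.2785,.19],np.radians(-98))
E
```

```text
t: 12.02
tcp_pos: [0.5571, -0.0541, 0.0459]
tool_rot: [-0.0, 0.665, 0.747, -0.0]
force: [-1.0, 0.4, -0.6]
width: 0.0343
grip_force: 0.0
t: 12.52
tcp_pos: [0.5594, -0.0547, 0.2026]
tool_rot: [0.005, 0.665, 0.747, 0.002]
force: [0.7, -0.3, 0.4]
width: 0.0425
grip_force: 0.0
xyz [ 0.5939 -0.0629  0.0389] dr [1.430e-02 4.000e-04 9.933e-01] cur yaw 6.7 j6 -0.42
xyz [ 1.1359 -0.1479  0.0356] dr [ 0.0071  0.0132 -1.6733] cur yaw 6.7 j6 -0.42
```

```bash
python3 -m pendant '{"xyz":[[0.1,-0.01,0],[0.2,-0.02,0],[0.3,-0.03,0],[0.4,-0.04,0],[0.5,-0.05,0],[0.6,-0.07,0],[0.68,-0.08,0],[0.75,-0.09,0]],"dr":[[0,0,-0.15],[0,0,-0.3],[0,0,-0.45],[0,0,-0.6],[0,0,-0.75],[0,0,-0.9],[0,0,-1],[0,0,-1]],"fingers":[0.5,0.5,0.5,0.5,0.5,0.5,0.5,0.5]}'
python3 - <<'E'
from h import *
go([.4757,.2785,.15],np.radians(82))
E
```

```text
t: 13.18
tcp_pos: [0.5034, 0.1678, 0.1957]
tool_rot: [-0.0, 0.326, 0.945, -0.0]
force: [0.3, 0.3, 0.8]
width: 0.0427
grip_force: 0.0
xyz [0.2998 0.2338 0.1526] dr [-2.00e-04 -7.00e-04 -6.67e-01] cur yaw 52.0 j6 -0.81
```

```bash
python3 -m pendant '{"xyz":[[0.1,0.08,0.05],[0.2,0.16,0.1],[0.3,0.234,0.15],[0.3,0.234,0.15],[0.3,0.234,0.15],[0.3,0.234,0.15],[0.3,0.234,0.15],[0.3,0.234,0.15]],"dr":[[0,0,-0.15],[0,0,-0.3],[0,0,-0.45],[0,0,-0.6],[0,0,-0.667],[0,0,-0.667],[0,0,-0.667],[0,0,-0.667]],"fingers":[0.5,0.5,0.5,0.5,0.5,0.5,0.5,0.5]}'
python3 - <<'E'
from h import *
go([.4757,.2785,.034],np.radians(82))
c=cap("top");im=c["image"]
u,v=w2px(c,[.4757,.2785,.03]).round().astype(int);print(u,v)
hsv=cv2.cvtColor(im,cv2.COLOR_RGB2HSV)
c=cap("wrist","pics/w6.png");hsv=cv2.cvtColor(c["image"],cv2.COLOR_RGB2HSV)
m=((hsv[:,:,1]<60)&(hsv[:,:,2]>170)).astype(np.uint8)
k,l,s,cen=cv2.connectedComponentsWithStats(m)
print("expect",w2px(c,[.4757,.2785,.032]))
for i in range(1,k):
    if s[i,4]>300: 
        ys,xs=np.where(l==i);r=cv2.minAreaRect(np.c_[xs,ys].astype(np.float32));print(s[i],cen[i].round(1),r,px2w(c,r[0],.032).round(4),[px2w(c,b,.032)[:2].round(4).tolist() for b in cv2.boxPoints(r)])
E
```

```text
t: 13.85
tcp_pos: [0.4772, 0.2767, 0.1511]
tool_rot: [-0.0, 0.074, 0.997, 0.0]
force: [0.2, -0.2, 1.2]
width: 0.043
grip_force: 0.0
xyz [0.0058 0.005  0.3904] dr [ 0.     -0.     -0.0098] cur yaw 81.6 j6 -1.11
268 226
expect [326.21754633 191.37080182]
[ 195    0   63   25 1246] [224.6  10. ] ((226.0, 12.0), (24.0, 62.0), 90.0) [0.3309 0.2266 0.032 ] [[0.3203, 0.2066], [0.3268, 0.2503], [0.3417, 0.2471], [0.3351, 0.2024]]
[   0  217   61   46 1611] [ 28.5 238.6] ((26.166887283325195, 238.2627410888672), (35.05928039550781, 62.87644577026367), 74.93151092529297) [0.48   0.0032 0.032 ] [[0.4672, -0.0239], [0.4602, 0.0367], [0.493, 0.0309], [0.5009, -0.0322]]
[480 310  81  24 952] [518.4 319.3] ((520.3323974609375, 319.24005126953125), (82.2041015625, 18.76872444152832), 8.365886688232422) [0.6361 0.4503 0.032 ] [[0.6341, 0.409], [0.612, 0.4114], [0.6381, 0.4913], [0.6611, 0.4907]]
[521 338  56  51 901] [552.6 359. ] ((556.7119140625, 354.25787353515625), (67.64678192138672, 36.27468490600586), 33.34070587158203) [0.6867 0.49   0.032 ] [[0.6763, 0.4505], [0.6403, 0.4682], [0.6972, 0.5299], [0.7374, 0.5138]]
[   0  368   88   32 1130] [ 41.3 384.1] ((43.55544662475586, 383.7455749511719), (13.907902717590332, 91.69146728515625), 77.27564239501953) [ 0.6473 -0.0562  0.032 ] [[0.6445, -0.1081], [0.6316, -0.0007], [0.6501, -0.0047], [0.6638, -0.1143]]
```

Run:
```python
import cv2
im=cv2.imread("pics/w6.png");cv2.imwrite("pics/w6c.png",cv2.resize(im[110:310,200:460],None,fx=3,fy=3,interpolation=cv2.INTER_CUBIC))
```

```text
(no output)
```

View pics/w6c.png

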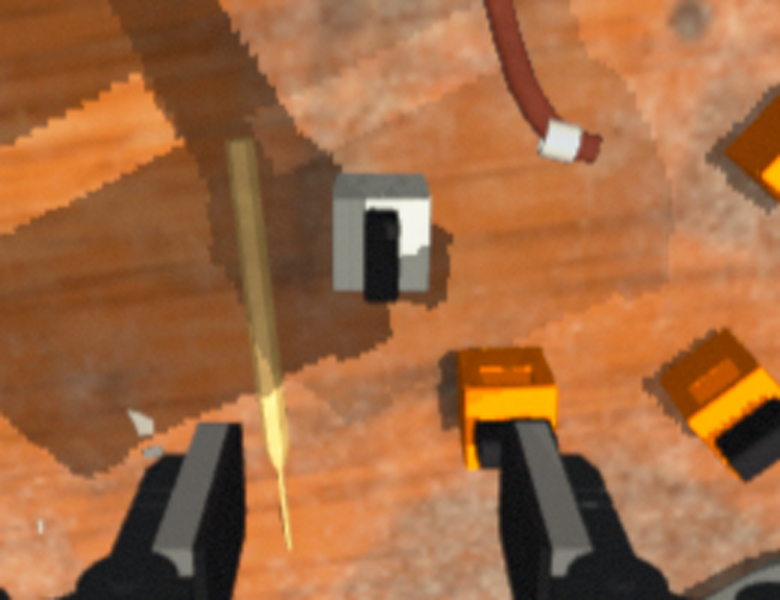

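Standard A's top face is at crop (333,198)–(430,290), within 1 px of where I expected it. The orange look-alike at (508,430) is clear of the fingers, so I'll grasp.

```bash
python3 -m pendant '{"xyz":[[0.003,0.003,0.08],[0.005,0.003,0.18],[0.005,0.003,0.28],[0.005,0.003,0.35],[0.005,0.003,0.385],[0.005,0.003,0.385],[0.005,0.003,0.385]],"dr":[[0,0,-0.01],[0,0,-0.01],[0,0,-0.01],[0,0,-0.01],[0,0,-0.01],[0,0,-0.01],[0,0,-0.01]],"fingers":[0.5,0.5,0.5,0.5,0.5,0.5,0.5]}'; python3 -m pendant '{"xyz":[[0,0,0],[0,0,0],[0,0,0],[0,0,0],[0,0,0],[0,0,0]],"dr":[[0,0,0],[0,0,0],[0,0,0],[0,0,0],[0,0,0],[0,0,0]],"fingers":[0,0,0,0,0,0]}' 40
python3 -m pendant '{"xyz":[[0,0,-0.05],[0,0,-0.15],[0,0,-0.27],[0,0,-0.4],[0,0,-0.45],[0,0,-0.45]],"dr":[[0,0,0],[0,0,0],[0,0,0],[0,0,0],[0,0,0],[0,0,0]],"fingers":[0,0,0,0,0,0]}'
python3 - <<'E'
from h import *
r=R.from_euler('z',6.8,degrees=True);w=r.apply([0.0008,.022,0])+[.5548,-.036,0]
go([w[0],w[1],.17],np.radians(6.8))
E
```

```text
t: 14.53
tcp_pos: [0.4762, 0.2782, 0.0364]
tool_rot: [0.0, 0.069, 0.998, 0.0]
force: [0.9, 0.6, 0.7]
width: 0.0433
grip_force: 0.0
t: 15.03
tcp_pos: [0.4764, 0.2785, 0.0369]
tool_rot: [0.001, 0.068, 0.998, 0.0]
force: [-0.1, 0.0, 5.9]
width: 0.0086
grip_force: 43.1
t: 15.53
tcp_pos: [0.4772, 0.2788, 0.175]
tool_rot: [0.004, 0.068, 0.998, 0.001]
force: [-0.3, 0.7, -0.6]
width: 0.0088
grip_force: 42.2
xyz [-0.3833 -0.9325  0.0161] dr [0.0094 0.0047 1.6747] cur yaw 82.2 j6 -1.12
```

Carrying A to well 3, in two calls.

```bash
python3 -m pendant '{"xyz":[[-0.03,-0.1,0],[-0.07,-0.2,0],[-0.12,-0.3,0],[-0.16,-0.4,0],[-0.2,-0.5,0],[-0.24,-0.6,0],[-0.27,-0.66,0],[-0.27,-0.66,0]],"dr":[[0,0,0.15],[0,0,0.3],[0,0,0.45],[0,0,0.6],[0,0,0.75],[0,0,0.9],[0,0,1],[0,0,1]],"fingers":[0,0,0,0,0,0,0,0]}'
python3 - <<'E'
from h import *
r=R.from_euler('z',6.8,degrees=True);w=r.apply([0.0008,.022,0])+[.5548,-.036,0]
go([w[0],w[1],.16],np.radians(6.8))
E
```

```text
t: 16.2
tcp_pos: [0.5294, 0.0677, 0.1695]
tool_rot: [-0.001, 0.448, 0.894, -0.001]
force: [0.2, 0.2, -1.0]
width: 0.0087
grip_force: 42.1
xyz [-0.2655 -0.0996  0.0316] dr [-2.100e-03 -1.000e-04  6.647e-01] cur yaw 36.7 j6 -0.73
```

```bash
python3 -m pendant '{"xyz":[[-0.1,-0.03,0],[-0.2,-0.07,0],[-0.265,-0.1,0.01],[-0.265,-0.1,0.03],[-0.265,-0.1,0.03],[-0.265,-0.1,0.03],[-0.265,-0.1,0.03]],"dr":[[0,0,0.15],[0,0,0.3],[0,0,0.45],[0,0,0.6],[0,0,0.665],[0,0,0.665],[0,0,0.665]],"fingers":[0,0,0,0,0,0,0]}'
python3 - <<'E'
from h import *
r=R.from_euler('z',6.8,degrees=True);w=r.apply([0.0008,.022,0])+[.5548,-.036,0]
go([w[0],w[1],.10],np.radians(6.8))
E
```

```text
t: 16.78
tcp_pos: [0.5527, -0.0099, 0.161]
tool_rot: [-0.001, 0.66, 0.751, -0.0]
force: [-0.4, 0.9, -1.3]
width: 0.0087
grip_force: 42.1
xyz [-0.0139 -0.0005  0.2034] dr [-0.0014 -0.0007  0.0134] cur yaw 7.4 j6 -0.36
```

```bash
python3 -m pendant '{"xyz":[[-0.014,0,0.05],[-0.014,0,0.12],[-0.014,0,0.19],[-0.014,0,0.26],[-0.014,0,0.31],[-0.014,0,0.316],[-0.014,0,0.316],[-0.014,0,0.316]],"dr":[[0,0,0.013],[0,0,0.013],[0,0,0.013],[0,0,0.013],[0,0,0.013],[0,0,0.013],[0,0,0.013],[0,0,0.013]],"fingers":[0,0,0,0,0,0,0,0]}'
python3 - <<'E'
from h import *
r=R.from_euler('z',6.8,degrees=True);w=r.apply([0.0008,.022,0])+[.5548,-.036,0]
go([w[0],w[1],.0465],np.radians(6.8))
E
```

```text
t: 17.45
tcp_pos: [0.554, -0.0145, 0.0678]
tool_rot: [0.001, 0.664, 0.747, 0.0]
force: [0.3, -0.3, -1.0]
width: 0.0087
grip_force: 42.1
xyz [ 0.0019 -0.0034  0.0711] dr [ 0.0016  0.0006 -0.0017] cur yaw 6.7 j6 -0.35
```

```bash
python3 -m pendant '{"xyz":[[0.001,-0.003,0.012],[0.001,-0.003,0.024],[0.001,-0.003,0.036],[0.001,-0.003,0.044],[0.001,-0.003,0.044]],"dr":[[0,0,0],[0,0,0],[0,0,0],[0,0,0],[0,0,0]],"fingers":[0,0,0,0,0]}'; python3 -m pendant '{"xyz":[[0,0,0.012],[0,0,0.02],[0,0,0.026],[0,0,0.026]],"dr":[[0,0,0],[0,0,0],[0,0,0],[0,0,0]],"fingers":[0,0,0,0]}'
```

```text
t: 17.87
tcp_pos: [0.5524, -0.0144, 0.0532]
tool_rot: [-0.0, 0.665, 0.747, -0.0]
force: [0.4, 0.8, -1.2]
width: 0.0086
grip_force: 42.1
t: 18.2
tcp_pos: [0.553, -0.0144, 0.0468]
tool_rot: [0.0, 0.665, 0.747, 0.0]
force: [-2.6, 1.4, 8.7]
width: 0.0087
grip_force: 43.3
```

```bash
python3 -m pendant '{"xyz":[[0,0,0],[0,0,0],[0,0,0],[0,0,-0.003]],"dr":[[0,0,0],[0,0,0],[0,0,0],[0,0,0]],"fingers":[0.2,0.4,0.4,0.4]}'; python3 -m pendant '{"xyz":[[0,0,-0.06],[0,0,-0.15],[0,0,-0.27],[0,0,-0.4],[0,0,-0.5],[0,0,-0.62],[0,0,-0.75],[0,0,-0.75]],"dr":[[0,0,0],[0,0,0],[0,0,0],[0,0,0],[0,0,0],[0,0,0],[0,0,0],[0,0,0]],"fingers":[0.4,0.4,0.4,0.4,0.4,0.5,1,1]}'
python3 - <<'E'
from h import *
go([.5297,-.22,.28],np.radians(6.2))
E
```

```text
t: 18.53
tcp_pos: [0.5525, -0.0145, 0.0465]
tool_rot: [-0.0, 0.665, 0.747, -0.0]
force: [-0.5, 0.3, 0.2]
width: 0.0345
grip_force: 0.0
t: 19.2
tcp_pos: [0.5546, -0.0149, 0.2794]
tool_rot: [0.006, 0.665, 0.747, 0.003]
force: [0.3, -0.0, 0.4]
width: 0.0657
grip_force: 0.0
xyz [-0.6695 -0.1615 -0.0008] dr [0.0151 0.0055 0.01  ] cur yaw 6.7 j6 -0.35
```

```bash
python3 -m pendant '{"xyz":[[-0.12,-0.03,0],[-0.24,-0.06,0],[-0.36,-0.09,0],[-0.48,-0.12,0],[-0.6,-0.15,0],[-0.67,-0.16,0],[-0.67,-0.16,0],[-0.67,-0.16,0]],"dr":[[0,0,0],[0,0,0],[0,0,0],[0,0,0],[0,0,0],[0,0,0],[0,0,0],[0,0,0]],"fingers":[1,1,1,1,1,1,1,1]}'
python3 - <<'E'
from h import *
c=cap("wrist","pics/w7.png")
for p in([.5287,-.2699,.040],[.5287+.004,-.2699-.038,.04],[.5287-.004,-.2699+.038,.04],[.557,-.055,.058]):print(w2px(c,p))
import pickle;pickle.dump(c,open("w7.pkl","wb"))
E
```

```text
t: 19.87
tcp_pos: [0.528, -0.2204, 0.2713]
tool_rot: [-0.0, 0.666, 0.746, 0.0]
force: [0.2, 1.1, 0.1]
width: 0.0859
grip_force: 0.0
[320.63876048 202.13508245]
[320.46649238 230.21475515]
[320.82224599 172.22697179]
[373.73256078   4.8767732 ]
```

View pics/w7.png

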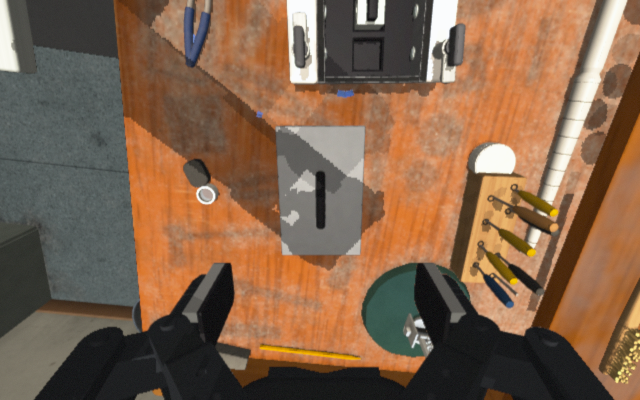

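The view shows the cover unmoved: handle (320,171)–(320,229), centre (320,200), against an expected (320.6,202). The standard in well 2 stands with its tab at (373,10). I'll grasp the cover.

Run:
```python
from h import *
go([.5288,-.2697,.019],np.radians(6.2))
```

```text
xyz [-0.1674 -0.0171  0.8415] dr [-0.0003 -0.0008  0.0094] cur yaw 6.6 j6 -0.71
```

```bash
python3 -m pendant '{"xyz":[[-0.1,-0.01,0.1],[-0.167,-0.017,0.23],[-0.167,-0.017,0.36],[-0.167,-0.017,0.49],[-0.167,-0.017,0.62],[-0.167,-0.017,0.74],[-0.167,-0.017,0.835],[-0.167,-0.017,0.835]],"dr":[[0,0,0.01],[0,0,0.01],[0,0,0.01],[0,0,0.01],[0,0,0.01],[0,0,0.01],[0,0,0.01],[0,0,0.01]],"fingers":[1,1,1,1,1,1,1,1]}'; python3 -m pendant '{"xyz":[[0,0,0.001],[0,0,0.001],[0,0,0.001],[0,0,0.001],[0,0,0.001],[0,0,0.001],[0,0,0.001],[0,0,0.001]],"dr":[[0,0,0],[0,0,0],[0,0,0],[0,0,0],[0,0,0],[0,0,0],[0,0,0],[0,0,0]],"fingers":[0,0,0,0,0,0,0,0]}' 60
python3 -m pendant '{"xyz":[[0,0,-0.03],[0,0,-0.1],[0,0,-0.2],[0,0,-0.3],[0,0,-0.4],[0,0,-0.5],[0,0,-0.5],[0,0,-0.5]],"dr":[[0,0,0],[0,0,0],[0,0,0],[0,0,0],[0,0,0],[0,0,0],[0,0,0],[0,0,0]],"fingers":[0,0,0,0,0,0,0,0]}'
python3 - <<'E'
from h import *
go([.5563,-.0375,.17],np.radians(6.2))
E
```

```text
t: 20.58
tcp_pos: [0.5267, -0.2667, 0.016]
tool_rot: [-0.005, 0.667, 0.745, -0.0]
force: [0.2, 0.6, -0.1]
width: 0.0852
grip_force: 0.0
t: 21.25
tcp_pos: [0.5293, -0.2703, 0.022]
tool_rot: [0.001, 0.668, 0.744, 0.0]
force: [-1.1, 0.5, 5.8]
width: 0.0106
grip_force: 59.5
t: 21.92
tcp_pos: [0.5292, -0.2702, 0.1725]
tool_rot: [0.001, 0.668, 0.744, 0.0]
force: [-0.5, -0.1, -3.3]
width: 0.0102
grip_force: 58.9
xyz [0.7615 0.1735 0.0071] dr [ 0.0024  0.0024 -0.0002] cur yaw 6.2 j6 -0.78
```

```bash
python3 -m pendant '{"xyz":[[0.1,0.02,0],[0.22,0.05,0],[0.34,0.08,0],[0.46,0.11,0],[0.58,0.14,0],[0.70,0.16,0],[0.765,0.174,0],[0.765,0.174,0]],"dr":[[0,0,0],[0,0,0],[0,0,0],[0,0,0],[0,0,0],[0,0,0],[0,0,0],[0,0,0]],"fingers":[0,0,0,0,0,0,0,0]}'; python3 -m pendant '{"xyz":[[0,0,0.05],[0,0,0.1],[0,0,0.15],[0,0,0.15],[0,0,0.15]],"dr":[[0,0,0],[0,0,0],[0,0,0],[0,0,0],[0,0,0]],"fingers":[0,0,0,0,0]}'
python3 - <<'E'
from h import *
go([.5556,-.0364,.098],np.radians(6.5))
E
```

```text
t: 22.58
tcp_pos: [0.5552, -0.0322, 0.1694]
tool_rot: [-0.002, 0.666, 0.746, -0.0]
force: [-0.3, -0.6, -2.2]
width: 0.0104
grip_force: 58.9
t: 23.0
tcp_pos: [0.5553, -0.0366, 0.1248]
tool_rot: [-0.001, 0.668, 0.744, -0.001]
force: [0.6, 0.0, -2.8]
width: 0.0104
grip_force: 58.8
xyz [0.0005 0.0014 0.0895] dr [-0.0039 -0.0014 -0.0075] cur yaw 6.2 j6 -0.38
```

Aligned; descending.

```bash
python3 -m pendant '{"xyz":[[0,0.001,0.03],[0,0.001,0.06],[0,0.001,0.09],[0,0.001,0.105],[0,0.001,0.105]],"dr":[[0,0,-0.007],[0,0,-0.007],[0,0,-0.007],[0,0,-0.007],[0,0,-0.007]],"fingers":[0,0,0,0,0]}'; python3 -m pendant '{"xyz":[[0,0,0.012],[0,0,0.022],[0,0,0.032],[0,0,0.04],[0,0,0.04]],"dr":[[0,0,0],[0,0,0],[0,0,0],[0,0,0],[0,0,0]],"fingers":[0,0,0,0,0]}'
```

```text
t: 23.42
tcp_pos: [0.5557, -0.0361, 0.0931]
tool_rot: [-0.001, 0.666, 0.746, -0.001]
force: [-0.1, 0.5, -2.8]
width: 0.0107
grip_force: 58.8
t: 23.83
tcp_pos: [0.5565, -0.0362, 0.083]
tool_rot: [0.0, 0.666, 0.746, 0.0]
force: [-2.1, 0.4, 3.1]
width: 0.0106
grip_force: 59.6
```

Seated at z=0.083, the expected height. I'll release and go to clamp fl, taking one look on the way.

```bash
python3 -m pendant '{"xyz":[[0,0,0],[0,0,0],[0,0,0],[0,0,0],[0,0,0]],"dr":[[0,0,0],[0,0,0],[0,0,0],[0,0,0],[0,0,0]],"fingers":[0.2,0.5,0.7,0.7,0.7]}' ; python3 -m pendant '{"xyz":[[0,0,-0.06],[0,0,-0.16],[0,0,-0.28],[0,0,-0.4],[0,0,-0.52],[0,0,-0.62],[0,0,-0.62],[0,0,-0.62]],"dr":[[0,0,0],[0,0,0],[0,0,0],[0,0,0],[0,0,0],[0,0,0],[0,0,0],[0,0,0]],"fingers":[0.7,0.7,0.7,0.7,0.7,0.7,0.7,0.7]}'
python3 - <<'E'
from h import *
import pickle
c=cap("wrist","pics/w8.png");pickle.dump(c,open("w8.pkl","wb"))
cv2.imwrite("pics/w8c.png",cv2.resize(c["image"][40:280,190:450,::-1],None,fx=2.5,fy=2.5,interpolation=cv2.INTER_CUBIC))
E
```

```text
t: 24.25
tcp_pos: [0.5565, -0.0363, 0.0825]
tool_rot: [0.0, 0.666, 0.746, 0.0]
force: [-0.1, -0.3, -0.0]
width: 0.0599
grip_force: 0.0
t: 24.92
tcp_pos: [0.5568, -0.0363, 0.2697]
tool_rot: [0.001, 0.666, 0.746, 0.001]
force: [-0.2, 0.3, -0.8]
width: 0.0597
grip_force: 0.0
```

View pics/w8c.png

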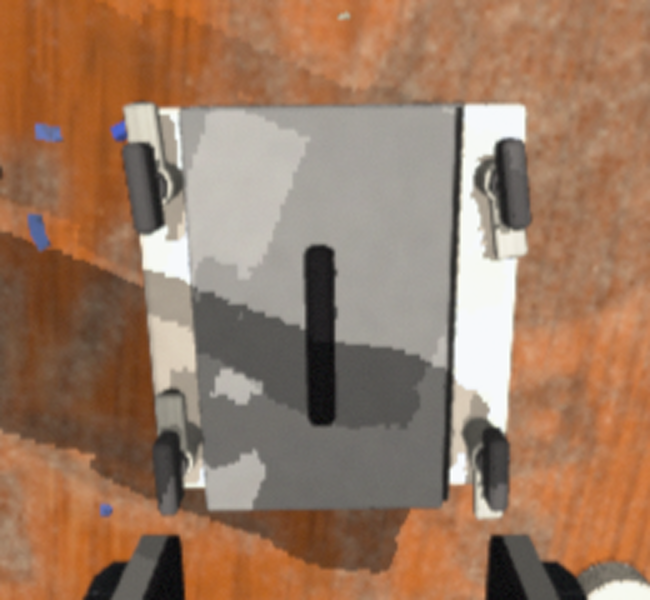

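The crop shows the cover seated flat, corners at (182,107), (458,104), (443,500) and (208,509). A thin dark rim at right hints at a shift of about 1–2 mm in -x. I'll quantify it.

Run:
```python
from h import *
import pickle
c=pickle.load(open("w8.pkl","rb"))
cv=lambda u:((u[0]+.5)/2.5-.5+190,(u[1]+.5)/2.5-.5+40)
P=np.array([px2w(c,cv(u),.073) for u in((182,107),(458,104),(443,503),(208,509))]);print(P.round(4).tolist(),P.mean(0).round(4))
print("angles",np.degrees(np.arctan2(*(P[0]-P[3])[:2])),np.degrees(np.arctan2(*(P[1]-P[2])[:2])))
W=[((144,187),"fl"),((513,183),"bl"),((494,468),"br"),((168,472),"fr")]
for u,n in W: print(n,px2w(c,cv(u),.104).round(4))
for n,a,b in(("fl",(133,150),(150,228)),("bl",(513,143),(519,222)),("br",(489,432),(499,506)),("fr",(165,436),(170,508))):
    d=px2w(c,cv(a),.104)-px2w(c,cv(b),.104);print(n,"wing angle",np.degrees(np.arctan2(d[1],d[0])).round(1),np.linalg.norm(d).round(3))
Q=np.array([px2w(c,cv(u),.066) for u in((462,104),(450,498))]);print("rim right",Q.round(4).tolist())
hd=[px2w(c,cv(u),.101) for u in((319,246),(321,425))];print(np.mean(hd,0).round(4))
go([.4793,.0155,.15],np.radians(2.8))
```

```text
[[0.4856, 0.0456, 0.073], [0.5948, 0.0592, 0.073], [0.6166, -0.1159, 0.073], [0.5068, -0.1314, 0.073]] [ 0.551  -0.0356  0.073 ]
angles -6.829433630202539 -7.108056884896771
fl [0.4785 0.0161 0.104 ]
bl [0.6153 0.0331 0.104 ]
br [ 0.629  -0.0824  0.104 ]
fr [ 0.4926 -0.0996  0.104 ]
fl wing angle 104.7 0.029
bl wing angle 105.2 0.029
br wing angle 107.2 0.035
fr wing angle 96.2 0.033
rim right [[0.5974, 0.0596, 0.066], [0.621, -0.1162, 0.066]]
[ 0.5501 -0.0356  0.101 ]
xyz [ 0.2001 -0.2351  0.3936] dr [-0.0004 -0.0002  0.0824] cur yaw 6.5 j6 -0.39
```

The cover sits about 3.5 mm toward -x, at the edge of its play. I'll regrip it to centre it before clamping.

```bash
python3 -m pendant '{"xyz":[[0,0,0.1],[0,0,0.2],[0,0,0.32],[0,0,0.44],[0,0,0.54],[0,0,0.605],[0,0,0.62],[0,0,0.62]],"dr":[[0,0,0],[0,0,0],[0,0,0],[0,0,0],[0,0,0],[0,0,0],[0,0,0],[0,0,0]],"fingers":[0.7,0.7,0.7,0.7,0.7,0.7,0.7,0.7]}'
python3 -m pendant '{"xyz":[[0,0,0],[0,0,0],[0,0,0],[0,0,0],[0,0,0],[0,0,0],[0,0,0],[0,0,0]],"dr":[[0,0,0],[0,0,0],[0,0,0],[0,0,0],[0,0,0],[0,0,0],[0,0,0],[0,0,0]],"fingers":[0,0,0,0,0,0,0,0]}' 20
python3 - <<'E'
from h import *
import pickle
c=cap("wrist","pics/w9.png");pickle.dump(c,open("w9.pkl","wb"))
E
```

```text
t: 25.63
tcp_pos: [0.5552, -0.0359, 0.0806]
tool_rot: [-0.002, 0.666, 0.746, -0.001]
force: [-0.2, 0.4, -0.2]
width: 0.0603
grip_force: 0.0
t: 26.3
tcp_pos: [0.5566, -0.0363, 0.0835]
tool_rot: [0.001, 0.666, 0.746, 0.0]
force: [-2.7, -0.5, 7.4]
width: 0.0112
grip_force: 21.4
```

```bash
python3 -m pendant '{"xyz":[[0,0,0],[0,0,0],[0,0,0],[0,0,0],[0,0,0],[0,0,0],[0,0,0],[0,0,0]],"dr":[[0,0,0],[0,0,0],[0,0,0],[0,0,0],[0,0,0],[0,0,0],[0,0,0],[0,0,0]],"fingers":[0.16,0.18,0.2,0.25,0.3,0.4,0.6,0.7]}' ; python3 -m pendant '{"xyz":[[0,0,-0.06],[0,0,-0.16],[0,0,-0.28],[0,0,-0.4],[0,0,-0.52],[0,0,-0.62],[0,0,-0.62],[0,0,-0.62]],"dr":[[0,0,0],[0,0,0],[0,0,0],[0,0,0],[0,0,0],[0,0,0],[0,0,0],[0,0,0]],"fingers":[0.7,0.7,0.7,0.7,0.7,0.7,0.7,0.7]}'
cat > hd.py <<'E'
from h import *
import pickle
def meas(c):
    im=c["image"].max(2); m=(im[130:215,300:340]<40).astype(np.uint8)
    k,l,s,cen=cv2.connectedComponentsWithStats(m); i=1+np.argmax(s[1:,4]); u=cen[i]+[300,130]
    return s[i].tolist(),px2w(c,u,.101).round(4)
def edges(c):
    # plate and rim lines along the row at local y=+.03: print brightness profile by local x
    r=R.from_euler('z',6.9,degrees=True);g=c["image"].mean(2)
    for side in(-1,1):
        row=[]
        for x in np.arange(.050,.064,.001):
            v=np.mean([g[tuple(np.round(w2px(c,r.apply([side*x,y,0])+[.5542,-.0352,.07])[::-1]).astype(int))] for y in(-.02,-.01,.01,.02,.03)])
            row.append(int(v))
        print(side,row)
E
python3 - <<'E'
from hd import *
c=cap("wrist","pics/w10.png");pickle.dump(c,open("w10.pkl","wb"))
print(c["T"][:3,3])
for f in("w8","w10"):
    c=pickle.load(open(f+".pkl","rb"));print(f,meas(c));edges(c)
c=pickle.load(open("w2.pkl","rb"));edges(c)
E
```

```text
t: 27.02
tcp_pos: [0.5564, -0.0362, 0.0825]
tool_rot: [-0.0, 0.666, 0.746, 0.0]
force: [0.3, 0.0, 0.7]
width: 0.0574
grip_force: 0.0
t: 27.68
tcp_pos: [0.5568, -0.0363, 0.2697]
tool_rot: [0.001, 0.666, 0.746, 0.001]
force: [0.3, -0.0, -1.0]
width: 0.06
grip_force: 0.0
[0.54606385 0.04741053 0.41189348]
w8 ([13, 9, 11, 71, 727], array([ 0.5501, -0.0348,  0.101 ]))
-1 [127, 126, 126, 126, 126, 126, 128, 131, 131, 131, 150, 199, 212, 213]
1 [161, 142, 80, 59, 87, 184, 242, 247, 247, 248, 248, 247, 247, 247]
w10 ([18, 9, 11, 71, 723], array([ 0.5553, -0.0346,  0.101 ]))
-1 [127, 126, 126, 123, 118, 139, 200, 213, 213, 213, 213, 213, 213, 212]
1 [167, 167, 167, 166, 167, 166, 159, 170, 240, 247, 247, 247, 247, 247]
-1 [40, 34, 36, 40, 58, 127, 208, 225, 225, 225, 226, 225, 226, 225]
1 [49, 47, 47, 52, 103, 215, 250, 252, 252, 252, 252, 252, 252, 252]
```

The cover is now centred to within about 1 mm. Clamp fl first, then br, fr and bl.

Run:
```python
from h import *
go([.4795,.0160,.088],np.radians(8))
```

```text
xyz [ 0.2017 -0.2341  0.6001] dr [-0.0005 -0.0002 -0.0331] cur yaw 6.5 j6 -0.39
```

```bash
python3 -m pendant '{"xyz":[[0.1,-0.1,0.05],[0.202,-0.2,0.1],[0.202,-0.234,0.2],[0.202,-0.234,0.32],[0.202,-0.234,0.44],[0.202,-0.234,0.54],[0.202,-0.234,0.6],[0.202,-0.234,0.6]],"dr":[[0,0,-0.033],[0,0,-0.033],[0,0,-0.033],[0,0,-0.033],[0,0,-0.033],[0,0,-0.033],[0,0,-0.033],[0,0,-0.033]],"fingers":[0.5,0.5,0.5,0.5,0.5,0.5,0.5,0.5]}'
python3 -m pendant '{"xyz":[[0,0,0],[0,0,0],[0,0,0],[0,0,0],[0,0,0],[0,0,0],[0,0,0]],"dr":[[0,0,0],[0,0,0],[0,0,0],[0,0,0],[0,0,0],[0,0,0],[0,0,0]],"fingers":[0,0,0,0,0,0,0]}' 40
python3 -c "
from h import *
s=st();print(s['wrist_torque'],s['force']);go([.4795,.016,.088],.14)"
```

```text
t: 28.4
tcp_pos: [0.4766, 0.0166, 0.0839]
tool_rot: [-0.004, 0.656, 0.755, -0.002]
force: [0.1, -0.7, -0.0]
width: 0.0426
grip_force: 0.0
t: 28.98
tcp_pos: [0.4775, 0.0159, 0.0895]
tool_rot: [-0.002, 0.656, 0.755, -0.002]
force: [-16.3, -4.3, 10.9]
width: 0.008
grip_force: 41.5
[-0.51346268  2.63124243  0.10801617] [-16.28022504  -4.3154422   10.86731397]
xyz [-0.0007  0.0067  0.0049] dr [-0.0071 -0.0002  0.0006] cur yaw 8.1 j6 -0.35
```

```bash
python3 -m pendant '{"xyz":[[0,-0.008,0],[0,-0.008,0],[0,-0.008,0],[0,-0.008,0],[0,-0.008,0],[0,-0.008,0],[0,-0.008,0],[0,-0.008,0]],"dr":[[0,0,0],[0,0,0.15],[0,0,0.3],[0,0,0.45],[0,0,0.6],[0,0,0.75],[0,0,0.9],[0,0,1]],"fingers":[0,0,0,0,0,0,0,0]}'
python3 -c "
from h import *
s=st();print(s['wrist_torque'],s['force']);go(s['tcp_pos'],0)"
```

```text
t: 29.65
tcp_pos: [0.4776, 0.0157, 0.0896]
tool_rot: [0.0, 0.896, 0.444, 0.0]
force: [-0.9, 0.3, -0.0]
width: 0.0078
grip_force: 40.5
[-0.01324474  0.28497234  0.12495594] [-0.85218012  0.26650193 -0.00181364]
xyz [0. 0. 0.] dr [ 1.600e-03 -1.000e-04 -8.296e-01] cur yaw -37.3 j6 0.44
```

```bash
python3 -m pendant '{"xyz":[[0,0,0],[0,0,0],[0,0,0],[0,0,0],[0,0,0],[0,0,0],[0,0,0],[0,0,0]],"dr":[[0,0,0.15],[0,0,0.3],[0,0,0.45],[0,0,0.6],[0,0,0.75],[0,0,0.9],[0,0,1],[0,0,1]],"fingers":[0,0,0,0,0,0,0,0]}'
python3 -c "
from h import *
s=st();print(s['wrist_torque'],s['force']);go(s['tcp_pos'],-1.4)"
```

```text
t: 30.32
tcp_pos: [0.4777, 0.0155, 0.0897]
tool_rot: [0.001, 0.997, 0.071, 0.001]
force: [-1.8, -1.0, 4.7]
width: 0.008
grip_force: 104.4
[-0.06151626  0.46368526  2.32013076] [-1.76929183 -1.00307591  4.71741714]
xyz [0. 0. 0.] dr [ 0.0029 -0.0015 -0.0367] cur yaw -81.9 j6 1.22
```

Stop reached: 2.3 N m at about 90° of turn. On to br.

```bash
python3 -m pendant '{"xyz":[[0,0,0],[0,0,0],[0,0,0],[0,0,0],[0,0,-0.08],[0,0,-0.17],[0,0,-0.25],[0,0,-0.25]],"dr":[[0,0,0],[0,0,0],[0,0,0],[0,0,0],[0,0,0],[0,0,0],[0,0,0],[0,0,0]],"fingers":[0.2,0.4,0.5,0.5,0.5,0.5,0.5,0.5]}' 30
python3 -c "
from h import *
go([.58,-.05,.16],np.radians(-37));go([.6285,-.0833,.15],np.radians(8))"
```

```text
t: 30.98
tcp_pos: [0.4793, 0.0153, 0.1677]
tool_rot: [0.001, 0.998, 0.07, 0.004]
force: [0.3, -1.0, 0.7]
width: 0.0428
grip_force: 0.0
xyz [0.3019 0.2622 0.0285] dr [ 0.0065 -0.0075 -1.0001] cur yaw -82.0 j6 1.22
xyz [0.4463 0.3945 0.0632] dr [-0.0048 -0.0096  1.9999] cur yaw -82.0 j6 1.22
```

```bash
python3 -m pendant '{"xyz":[[0.1,0.09,0],[0.2,0.18,0],[0.3,0.26,0],[0.38,0.33,0],[0.446,0.395,0],[0.446,0.395,0],[0.446,0.395,0],[0.446,0.395,0]],"dr":[[0,0,-0.15],[0,0,-0.3],[0,0,-0.45],[0,0,-0.6],[0,0,-0.75],[0,0,-0.9],[0,0,-1],[0,0,-1]],"fingers":[0.5,0.5,0.5,0.5,0.5,0.5,0.5,0.5]}'
python3 -m pendant '{"xyz":[[0,0,0],[0,0,0],[0,0,0],[0,0,0],[0,0,0],[0,0,0],[0,0,0],[0,0,0]],"dr":[[0,0,-0.15],[0,0,-0.3],[0,0,-0.45],[0,0,-0.6],[0,0,-0.75],[0,0,-0.9],[0,0,-1],[0,0,-1]],"fingers":[0.5,0.5,0.5,0.5,0.5,0.5,0.5,0.5]}'
python3 -c "
from h import *
go([.6285,-.0833,.0885],np.radians(8))"
```

```text
t: 31.65
tcp_pos: [0.6263, -0.0833, 0.1624]
tool_rot: [-0.001, 0.894, 0.447, -0.0]
force: [-0.4, -0.4, 0.9]
width: 0.0429
grip_force: 0.0
t: 32.32
tcp_pos: [0.6262, -0.0829, 0.1633]
tool_rot: [-0.0, 0.656, 0.755, -0.0]
force: [-0.7, -0.5, 0.8]
width: 0.0427
grip_force: 0.0
xyz [-0.0026  0.0076  0.2492] dr [-0.0003 -0.0003  0.0003] cur yaw 8.0 j6 -0.46
```

```bash
python3 -m pendant '{"xyz":[[-0.0026,0.0076,0.06],[-0.0026,0.0076,0.13],[-0.0026,0.0076,0.2],[-0.0026,0.0076,0.249],[-0.0026,0.0076,0.249],[-0.0026,0.0076,0.249]],"dr":[[0,0,0],[0,0,0],[0,0,0],[0,0,0],[0,0,0],[0,0,0]],"fingers":[0.5,0.5,0.5,0.5,0.5,0.5]}'
python3 -m pendant '{"xyz":[[0,0,0],[0,0,0],[0,0,0],[0,0,0],[0,0,0],[0,0,0],[0,0,0]],"dr":[[0,0,0],[0,0,0],[0,0,0],[0,0,0],[0,0,0],[0,0,0],[0,0,0]],"fingers":[0,0,0,0,0,0,0]}' 40
python3 -c "
from h import *
s=st();print(s['wrist_torque'],s['force']);go([.6285,-.0833,.0885],.14)"
```

```text
t: 32.82
tcp_pos: [0.6285, -0.0834, 0.0886]
tool_rot: [-0.001, 0.657, 0.754, -0.0]
force: [-0.5, 0.2, 0.1]
width: 0.0428
grip_force: 0.0
t: 33.4
tcp_pos: [0.6321, -0.0834, 0.0906]
tool_rot: [0.004, 0.656, 0.754, 0.003]
force: [17.3, 2.4, -4.9]
width: 0.0075
grip_force: 44.8
[ 0.33178734 -2.62957544  0.07107854] [17.3402402   2.40496528 -4.90094617]
xyz [ 0.0019 -0.0119  0.0068] dr [ 0.0129  0.003  -0.0015] cur yaw 8.0 j6 -0.46
```

```bash
python3 -m pendant '{"xyz":[[0,0.007,0],[0,0.013,0],[0,0.013,0],[0,0.013,0],[0,0.013,0],[0,0.013,0],[0,0.013,0],[0,0.013,0]],"dr":[[0,0,0],[0,0,0],[0,0,0.15],[0,0,0.3],[0,0,0.45],[0,0,0.6],[0,0,0.75],[0,0,0.9]],"fingers":[0,0,0,0,0,0,0,0]}'
python3 -c "
from h import *
s=st();print(s['wrist_torque'],s['force']);go(s['tcp_pos'],0)"
```

```text
t: 34.07
tcp_pos: [0.6342, -0.0835, 0.0906]
tool_rot: [0.002, 0.878, 0.478, 0.002]
force: [7.7, -1.9, 2.2]
width: 0.0077
grip_force: 45.6
[-0.22269764 -1.0381793   0.15805143] [ 7.68310185 -1.90517952  2.18282762]
xyz [0. 0. 0.] dr [ 7.400e-03  1.000e-04 -7.305e-01] cur yaw -32.9 j6 0.26
```

```bash
python3 -m pendant '{"xyz":[[0.0036,0.0056,0],[0.0036,0.0056,0],[0.0036,0.0056,0],[0.0036,0.0056,0],[0.0036,0.0056,0],[0.0036,0.0056,0],[0.0036,0.0056,0],[0.0036,0.0056,0]],"dr":[[0,0,0.15],[0,0,0.3],[0,0,0.45],[0,0,0.6],[0,0,0.75],[0,0,0.9],[0,0,1],[0,0,1]],"fingers":[0,0,0,0,0,0,0,0]}'
python3 -c "
from h import *
s=st();print(s['wrist_torque'],s['force']);go(s['tcp_pos'],0)"
```

```text
t: 34.73
tcp_pos: [0.6357, -0.0849, 0.0907]
tool_rot: [0.002, 0.994, 0.108, 0.002]
force: [2.7, -7.8, 3.0]
width: 0.0077
grip_force: 79.2
[-1.11417444 -0.41913455  1.63980305] [ 2.68934055 -7.77988616  3.02748728]
xyz [0. 0. 0.] dr [ 8.000e-03  1.500e-03 -1.725e+00] cur yaw -77.6 j6 1.04
```

```bash
python3 -m pendant '{"xyz":[[0,0.004,0],[0,0.004,0],[0,0.004,0],[0,0.004,0]],"dr":[[0,0,0.06],[0,0,0.1],[0,0,0.1],[0,0,0.1]],"fingers":[0,0,0,0]}' 60
python3 -c "
from h import *
s=st();print(s['wrist_torque'],s['force']);go(s['tcp_pos'],0)"
```

```text
t: 35.07
tcp_pos: [0.6357, -0.085, 0.0907]
tool_rot: [0.002, 0.997, 0.072, 0.001]
force: [1.1, -2.5, 5.4]
width: 0.0077
grip_force: 105.1
[-0.34920994 -0.12432516  2.25424359] [ 1.06760928 -2.5327613   5.4054224 ]
xyz [0. 0. 0.] dr [ 6.3000e-03  7.0000e-04 -1.8173e+00] cur yaw -81.8 j6 1.11
```

Clamp br is at its stop (2.25 N m, same angle as fl). Next, fr.

```bash
python3 -m pendant '{"xyz":[[0,0,0],[0,0,0],[0,0,0],[0,0,0],[0,0,-0.08],[0,0,-0.17],[0,0,-0.25],[0,0,-0.25]],"dr":[[0,0,0],[0,0,0],[0,0,0],[0,0,0],[0,0,0],[0,0,0],[0,0,0],[0,0,0]],"fingers":[0.2,0.4,0.5,0.5,0.5,0.5,0.5,0.5]}' 30
python3 -c "
from h import *
go([.4912,-.101,.15],np.radians(8))"
```

```text
t: 35.73
tcp_pos: [0.6365, -0.0846, 0.1692]
tool_rot: [0.001, 0.998, 0.07, 0.004]
force: [0.1, -0.4, 1.3]
width: 0.0431
grip_force: 0.0
xyz [-0.4878 -0.0133  0.0603] dr [-0.0038 -0.0109  1.9995] cur yaw -82.0 j6 1.12
```

```bash
python3 -m pendant '{"xyz":[[-0.1,0,0],[-0.2,0,0],[-0.3,-0.01,0],[-0.4,-0.013,0],[-0.488,-0.013,0],[-0.488,-0.013,0],[-0.488,-0.013,0],[-0.488,-0.013,0]],"dr":[[0,0,-0.15],[0,0,-0.3],[0,0,-0.45],[0,0,-0.6],[0,0,-0.75],[0,0,-0.9],[0,0,-1],[0,0,-1]],"fingers":[0.5,0.5,0.5,0.5,0.5,0.5,0.5,0.5]}'
python3 -m pendant '{"xyz":[[0,0,0],[0,0,0],[0,0,0],[0,0,0],[0,0,0],[0,0,0],[0,0,0],[0,0,0]],"dr":[[0,0,-0.15],[0,0,-0.3],[0,0,-0.45],[0,0,-0.6],[0,0,-0.75],[0,0,-0.9],[0,0,-1],[0,0,-1]],"fingers":[0.5,0.5,0.5,0.5,0.5,0.5,0.5,0.5]}'
python3 -c "
from h import *
go([.4912,-.101,.0885],np.radians(8))"
```

```text
t: 36.4
tcp_pos: [0.4889, -0.1006, 0.1637]
tool_rot: [-0.0, 0.895, 0.447, -0.0]
force: [0.7, 0.5, -0.5]
width: 0.0429
grip_force: 0.0
t: 37.07
tcp_pos: [0.4893, -0.1005, 0.1634]
tool_rot: [-0.0, 0.656, 0.755, -0.0]
force: [-0.1, 0.5, -1.0]
width: 0.0433
grip_force: 0.0
xyz [-0.0027  0.0062  0.2497] dr [-0.0007 -0.0005  0.    ] cur yaw 8.0 j6 -0.58
```

```bash
python3 -m pendant '{"xyz":[[-0.0026,0.006,0.06],[-0.0026,0.006,0.13],[-0.0026,0.006,0.2],[-0.0026,0.006,0.249],[-0.0026,0.006,0.249],[-0.0026,0.006,0.249]],"dr":[[0,0,0],[0,0,0],[0,0,0],[0,0,0],[0,0,0],[0,0,0]],"fingers":[0.5,0.5,0.5,0.5,0.5,0.5]}'
python3 -m pendant '{"xyz":[[0,0,0],[0,0,0],[0,0,0],[0,0,0],[0,0,0],[0,0,0],[0,0,0]],"dr":[[0,0,0],[0,0,0],[0,0,0],[0,0,0],[0,0,0],[0,0,0],[0,0,0]],"fingers":[0,0,0,0,0,0,0]}' 40
python3 -c "
from h import *
s=st();print(s['wrist_torque'],s['force']);go([.4912,-.101,.0885],.14)"
```

```text
t: 37.57
tcp_pos: [0.4911, -0.101, 0.0889]
tool_rot: [-0.001, 0.657, 0.754, -0.0]
force: [-0.3, 0.0, 0.1]
width: 0.0424
grip_force: 0.0
t: 38.15
tcp_pos: [0.4918, -0.1013, 0.0901]
tool_rot: [0.001, 0.656, 0.755, 0.0]
force: [-0.1, 1.0, 6.5]
width: 0.0079
grip_force: 43.4
[ 0.11287892  0.12555874 -0.04097405] [-0.14240113  1.04393726  6.50037389]
xyz [ 0.0013 -0.0019  0.0055] dr [ 0.0023  0.0012 -0.0013] cur yaw 8.0 j6 -0.58
```

Well centred; turning.

```bash
python3 -m pendant '{"xyz":[[0,0,0],[0,0,0],[0,0,0],[0,0,0],[0,0,0],[0,0,0],[0,0,0],[0,0,0]],"dr":[[0,0,0.15],[0,0,0.3],[0,0,0.45],[0,0,0.6],[0,0,0.75],[0,0,0.9],[0,0,1],[0,0,1]],"fingers":[0,0,0,0,0,0,0,0]}'
python3 -c "
from h import *
s=st();print(s['wrist_torque'],s['force'])"
python3 -m pendant '{"xyz":[[0,0,0],[0,0,0],[0,0,0],[0,0,0],[0,0,0],[0,0,0],[0,0,0],[0,0,0]],"dr":[[0,0,0.15],[0,0,0.3],[0,0,0.45],[0,0,0.6],[0,0,0.75],[0,0,0.9],[0,0,1],[0,0,1]],"fingers":[0,0,0,0,0,0,0,0]}'
python3 -c "
from h import *
s=st();print(s['wrist_torque'],s['force']);go(s['tcp_pos'],0)"
```

```text
t: 38.82
tcp_pos: [0.4934, -0.1018, 0.0902]
tool_rot: [0.002, 0.896, 0.444, 0.002]
force: [8.9, -0.4, -0.6]
width: 0.0078
grip_force: 42.5
[-0.02371017 -1.50130894 -0.00837166] [ 8.91419659 -0.39972317 -0.63635751]
t: 39.48
tcp_pos: [0.4942, -0.1028, 0.0905]
tool_rot: [0.003, 0.998, 0.07, 0.004]
force: [12.4, -5.3, -4.5]
width: 0.0078
grip_force: 104.2
[-0.86297064 -2.11591941  2.358616  ] [12.44168074 -5.28660429 -4.45867007]
xyz [0. 0. 0.] dr [ 1.3500e-02 -1.5000e-03 -1.8216e+00] cur yaw -82.0 j6 1.0
```

```bash
python3 -m pendant '{"xyz":[[0,0,0],[0,0,0],[0,0,0],[0,0,0],[0,0,-0.08],[0,0,-0.17],[0,0,-0.25],[0,0,-0.25]],"dr":[[0,0,0],[0,0,0],[0,0,0],[0,0,0],[0,0,0],[0,0,0],[0,0,0],[0,0,0]],"fingers":[0.2,0.4,0.5,0.5,0.5,0.5,0.5,0.5]}' 30
python3 -c "
from h import *
go([.6195,.0332,.15],np.radians(8))"
```

```text
t: 40.15
tcp_pos: [0.4929, -0.1017, 0.1684]
tool_rot: [0.002, 0.998, 0.07, 0.003]
force: [-0.1, -0.3, 1.4]
width: 0.0426
grip_force: 0.0
xyz [ 0.4801 -0.3869  0.0629] dr [-0.0024 -0.0102  1.9999] cur yaw -82.0 j6 0.99
```

```bash
python3 -m pendant '{"xyz":[[0.1,-0.08,0],[0.2,-0.16,0],[0.3,-0.24,0],[0.4,-0.32,0],[0.48,-0.387,0],[0.48,-0.387,0],[0.48,-0.387,0],[0.48,-0.387,0]],"dr":[[0,0,-0.15],[0,0,-0.3],[0,0,-0.45],[0,0,-0.6],[0,0,-0.75],[0,0,-0.9],[0,0,-1],[0,0,-1]],"fingers":[0.5,0.5,0.5,0.5,0.5,0.5,0.5,0.5]}'
python3 -m pendant '{"xyz":[[0,0,0],[0,0,0],[0,0,0],[0,0,0],[0,0,0],[0,0,0],[0,0,0],[0,0,0]],"dr":[[0,0,-0.15],[0,0,-0.3],[0,0,-0.45],[0,0,-0.6],[0,0,-0.75],[0,0,-0.9],[0,0,-1],[0,0,-1]],"fingers":[0.5,0.5,0.5,0.5,0.5,0.5,0.5,0.5]}'
python3 -c "
from h import *
go([.6195,.0332,.0885],np.radians(8))"
```

```text
t: 40.82
tcp_pos: [0.6175, 0.0345, 0.1631]
tool_rot: [-0.0, 0.894, 0.448, -0.001]
force: [0.5, -0.9, 0.1]
width: 0.0425
grip_force: 0.0
t: 41.48
tcp_pos: [0.6174, 0.0336, 0.1638]
tool_rot: [-0.0, 0.656, 0.755, -0.0]
force: [0.3, 0.3, 0.2]
width: 0.0425
grip_force: 0.0
xyz [-0.0024  0.0069  0.251 ] dr [-0.0007 -0.0003 -0.0007] cur yaw 8.0 j6 -0.27
```

```bash
python3 -m pendant '{"xyz":[[-0.0024,0.007,0.06],[-0.0024,0.007,0.13],[-0.0024,0.007,0.2],[-0.0024,0.007,0.25],[-0.0024,0.007,0.25],[-0.0024,0.007,0.25]],"dr":[[0,0,0],[0,0,0],[0,0,0],[0,0,0],[0,0,0],[0,0,0]],"fingers":[0.5,0.5,0.5,0.5,0.5,0.5]}'
python3 -m pendant '{"xyz":[[0,0,0],[0,0,0],[0,0,0],[0,0,0],[0,0,0],[0,0,0],[0,0,0]],"dr":[[0,0,0],[0,0,0],[0,0,0],[0,0,0],[0,0,0],[0,0,0],[0,0,0]],"fingers":[0,0,0,0,0,0,0]}' 40
python3 -c "
from h import *
s=st();print(s['wrist_torque'],s['force']);go([.6195,.0332,.0885],.14)"
```

```text
t: 41.98
tcp_pos: [0.6196, 0.0333, 0.0889]
tool_rot: [-0.0, 0.657, 0.754, -0.0]
force: [1.0, 0.2, 1.3]
width: 0.0428
grip_force: 0.0
t: 42.57
tcp_pos: [0.6183, 0.0335, 0.0903]
tool_rot: [-0.001, 0.656, 0.755, -0.001]
force: [-11.4, -1.1, 8.8]
width: 0.0081
grip_force: 42.0
[-2.03188017e-01  2.04671596e+00 -1.01823996e-03] [-11.40186758  -1.05992676   8.82820295]
xyz [-0.0014  0.0037  0.0059] dr [-0.0048 -0.0002 -0.0009] cur yaw 8.0 j6 -0.27
```

```bash
python3 -m pendant '{"xyz":[[0,-0.007,0],[0,-0.007,0],[0,-0.007,0],[0,-0.007,0],[0,-0.007,0],[0,-0.007,0],[0,-0.007,0],[0,-0.007,0]],"dr":[[0,0,0.15],[0,0,0.3],[0,0,0.45],[0,0,0.6],[0,0,0.75],[0,0,0.9],[0,0,1],[0,0,1]],"fingers":[0,0,0,0,0,0,0,0]}'
python3 -c "
from h import *
s=st();print(s['wrist_torque'],s['force'])"
python3 -m pendant '{"xyz":[[0,0,0],[0,0,0],[0,0,0],[0,0,0],[0,0,0],[0,0,0],[0,0,0],[0,0,0]],"dr":[[0,0,0.15],[0,0,0.3],[0,0,0.45],[0,0,0.6],[0,0,0.75],[0,0,0.9],[0,0,1],[0,0,1]],"fingers":[0,0,0,0,0,0,0,0]}'
python3 -c "
from h import *
s=st();print(s['wrist_torque'],s['force']);go(s['tcp_pos'],0)"
python3 -m pendant '{"xyz":[[0,0,0],[0,0,0],[0,0,0],[0,0,0],[0,0,-0.08],[0,0,-0.17],[0,0,-0.3],[0,0,-0.4]],"dr":[[0,0,0],[0,0,0],[0,0,0],[0,0,0],[0,0,0],[0,0,0],[0,0,0],[0,0,0]],"fingers":[0.2,0.4,0.5,0.5,0.5,0.5,0.5,0.5]}' 30
```

```text
t: 43.23
tcp_pos: [0.6184, 0.0333, 0.0903]
tool_rot: [0.001, 0.896, 0.445, 0.001]
force: [1.2, 1.2, 2.8]
width: 0.0074
grip_force: 41.5
[ 0.18510121 -0.02492844 -0.05208696] [1.20806481 1.19679866 2.75188375]
t: 43.9
tcp_pos: [0.6185, 0.0331, 0.0905]
tool_rot: [0.001, 0.997, 0.072, 0.001]
force: [1.3, 0.6, 5.6]
width: 0.0078
grip_force: 102.5
[-0.03989735 -0.03554709  2.30542032] [1.2569662  0.63957775 5.56555474]
xyz [0. 0. 0.] dr [ 4.3000e-03 -7.0000e-04 -1.8174e+00] cur yaw -81.8 j6 1.29
t: 44.57
tcp_pos: [0.6179, 0.0331, 0.2116]
tool_rot: [-0.0, 0.998, 0.07, 0.001]
force: [-0.2, -0.2, 0.9]
width: 0.0426
grip_force: 0.0
```

```bash
python3 -m pendant '{"xyz":[[-0.08,0.08,-0.1],[-0.16,0.16,-0.2],[-0.22,0.2,-0.25],[-0.22,0.2,-0.25],[-0.22,0.2,-0.25],[-0.22,0.2,-0.25]],"dr":[[0,0,0],[0,0,0],[0,0,0],[0,0,0],[0,0,0],[0,0,0]],"fingers":[0.5,0.5,0.5,0.5,0.5,0.5]}'
python3 - <<'E'
from h import *
a=cap("wrist","pics/w11.png")["image"];b=cap("top","pics/top3.png")["image"]
A=cv2.resize(a[40:290,150:500],(700,500))[:,50:650]
B=cv2.resize(b[180:245,210:430],(600,178),interpolation=cv2.INTER_CUBIC)[:100]
cv2.imwrite("pics/fin.png",np.vstack([A,B])[:,:,::-1])
E
```

```text
t: 45.07
tcp_pos: [0.5608, -0.0352, 0.2834]
tool_rot: [-0.0, 0.998, 0.07, -0.0]
force: [0.2, -0.2, -0.0]
width: 0.0425
grip_force: 0.0
```

View pics/fin.png

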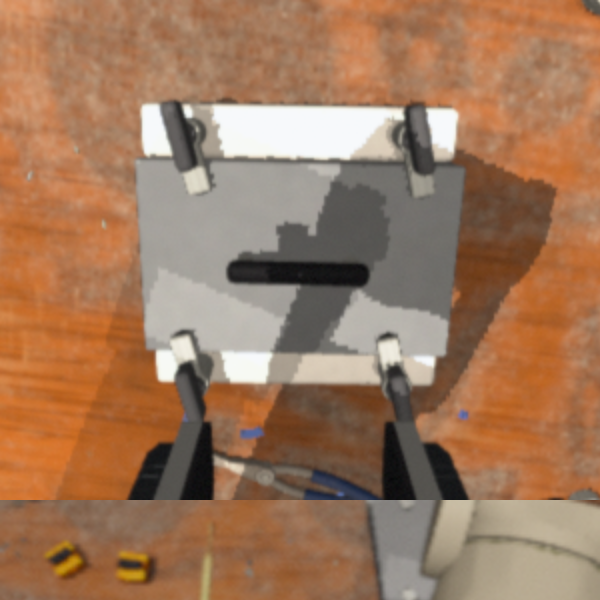

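All four clamp arms lie over the cover's edge, at crop (197,175), (420,178), (183,350) and (390,350). The cover is square, and the scriber and orange pieces are where they were. Handing in.

```bash
python3 -c "
from bench import manip
print(manip.hand_in())"
```

```text
the job is handed in; nothing more can be done
None
```

The job is handed in, but no verdict came back. I found two standards; they stand fully down in wells 2 and 3 with their windows along the light path. The cover is square on the chamber, and the clamps are tight in the order front left, back right, front right, back left.

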